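# Cure the colour samples in the clamshell lamp

## Robot

A 6-joint arm with a two-finger parallel gripper is mounted at the origin on the work surface. World frame = base frame: x ahead of the robot, y to its left, z up, the work surface at z = 0. Lengths are in mm, angles in rad, forces in N, time in s.
With the tool pointing down it reaches from about 350 to 775 mm from the base axis. Payload 7.3 kg.
Tool frame: the origin (TCP) lies at the centre of the arm's flange, where the gripper is bolted on; the fingertips stand 178 mm ahead of it and the grasp point (between the pads) lies 159 mm ahead of it; z points along the fingers, y is the line along which they close (so a half turn about z gives the same grasp; the last joint's range is limited). The gripper opens to 92 mm and grips with 3 to 60 N. Pads are 19 mm wide; open, the fingers measure 130 mm over their backs; the gripper's body (75 mm by 190 mm) begins 47 mm behind the grasp point.
Start: joints at [-1.441, 0.342, 1.524, -0, 1.275, -0.146], TCP at [142.986, -505.156, 404.741] pointing down, gripper open.
Joint ranges: [-2.53, 2.53], [-0.77, 2.02], [0.04, 2.7], [-1, 4.14], [0.28, 2.66], [-3.11, 3.11]. Speed limits (rad/s): [2.57, 2.57, 3.14, 3.14, 3.14, 3.14].

## Interface

Orientations are given as [roll, pitch, yaw] about the fixed x, y, z axes, in that order (R = Rz(yaw) Ry(pitch) Rx(roll)).
In Python, from plant import * gives the robot as it stands. The module is installed in compiled form; this text tells all that it offers.
- The arm moves only by the shell command python3 -m inch 'ROWS'. ROWS is JSON, a list of rows, each a list of 5 numbers: the shift along the tool's x, y, z in m, then the turn about the tool's z in rad, then the opening, from 0 (shut) to 1 (fully open). In form: [[tx, ty, tz, spin, claw], ...]. A call has 1 to 8 rows; each row is the pose to reach, as a shift and turn from the pose commanded when the call began, along the tool's axes at that moment; what a row does not reach only later rows make up. A row lasts 1/12 s, in which the tool goes at most 41.7 mm and 7.16 degrees, less where a joint would pass 70% of its speed; a pose out of reach is approached as far as the arm can. A call with a gripper value outside its range is refused whole. The fingers move at their own pace and stop on an object; the grip force is fixed at half the most. Time passes only in rows, so rows that repeat a pose let the fingers close. It gives the time, the measured TCP pose, the force, the opening and the grip force at its end, in the units of the state.
- get_obs(): the state, without advancing time (a new reading comes with each control period).
- capture(name): name is "scene" or "side" or "wrist"; returns a dict with "color" (400x640x3 uint8, red, green, blue), "intrinsics" (3x3 intrinsics, pixels), "pose" (4x4, takes a point from camera to world coordinates). Camera axes: x right, y down, z forward; pixel columns grow to the right and rows downward; lengths in mm; the calibration is good to about 2 mm. A picture is of the moment at which its call begins. There is no depth.
- close_job(): hands the job in; it is judged then, once.
Trained networks look in a picture, given as the dict that the camera call returned (one of the last four; its "shot" number tells which), for a name from the list of things; names that differ only in an ending like _2 or _b are one class to them, and where a whole thing is asked for, a point or a joint stands for the part that bears it (a point fixed in the world has none). Each returns a list of dicts, best first, with "conf" (0 to 1); they miss things now and then, are a little off and sometimes report something else, mostly with a low value. They report only what shows in the picture. A call takes as long as a camera call. They do not tell look-alikes from the thing itself.
- look_for(picture, target): "rect" ([centre column, centre row, width, height] in pixels, round what is visible of it).
- trace(picture, target): "pixels" (400x640 bool, what is visible of it) and "rect" ([centre column, centre row, width, height] in pixels, round what is visible of it).
- tip_of(picture, target): "centre" ([column, row] in pixels: a listed point, or the origin of a listed thing).
The state is a dict: "time": time; "joint_positions": joint angles; "dq": joint speeds; "tau": joint torques, N m; "tool_pos": TCP position; "tcp_rot": TCP orientation; "contact_force": force on the tool from outside, world axes, zero at the start; "moment": the same for the moment, N m; "grip_width": finger opening in mm; "finger_force": force on a finger pad.
Only numpy, scipy, OpenCV 4.12 (cv2) and the standard library are available. Lean on these libraries where they do the work, as an engineer would, in place of code of your own. Each camera call takes 0.05 s, during which the arm holds its last target. There are 200 camera calls.

## Task

Move the cured green puck from the tray of the open curing lamp into the blue drying dish, and lay every other colour sample puck flat, coloured side up, in the lamp's tray; then bring the upper shell down without slamming it until it is fully shut. Then, using the stylus from its stand, press the recessed start button all the way down for half a second, and put the stylus back upright and fully home in its stand; leave the other things on the table where they are.

Things in the scene. Friction and masses are not known exactly. Their poses are not given: they have to be found in the camera images.
- lamp: Clamshell curing lamp, white, fixed. Origin on the table under the centre of the lower shell; x to the hinge side (away from the robot at yaw 0), y left, z up. Lower shell: open tray 190 (x) by 200 (y) mm outside, walls 6 mm, rim at 42 mm, silver floor at 12 mm height. Beside it at -y a black control deck, 190 by 56 mm, top at 42 mm, start button recessed in it at x = 0, y = -128 mm.
- shell (a joint): angle of the upper shell (0.25 kg), rad: 0 = shut, the edges of both halves meeting; 1.57 = standing upright, 1.65 = fully open, behind the tray. Stiff friction hinge (about 0.32 N m): it stays where it is left and must be pushed all the way down, 1 to 4 N at the tab.
- shell_hinge (a point): middle of the hinge line of the upper shell, on the rear rim (lamp x = +95 mm, 42 mm above the table); the hinge line runs along the lamp's y axis
- shell_tab (a point): centre of the outer face (up when shut; away from the robot when open) of the orange pull tab, 60 mm wide, 8 mm thick, which sticks out 30 mm past the upper shell's front edge, 190 to 220 mm from the hinge line: this point lies at 205 mm and 9 mm outwards of the rim plane. With the shell open the tab is its topmost part. The shell is 190 by 200 mm, 28 mm deep.
- start (a joint): travel of the start button, m: 0 = up, 0.005 = fully pressed; springs back. Needs about 1 N to start moving and 4.2 N to be fully down.
- start_cap (a point): centre of the top of the red start button, a 13 mm cap at the bottom of a 16 mm round well: 8 mm below the deck's top when not pressed (34 mm above the table). Fingers do not fit in the well; it is pressed straight down. Moves with the button.
- stylus: pressing stylus, 116 mm long, 50 g, standing point down in its stand. Origin at the point's end, z up along it. Steel shaft 10 mm across, tapering over the last 20 mm to a 5.6 mm point; black flange 28 mm across at 46 to 51 mm from the point; above it a blue round grip 16 mm across, to 116 mm.
- stylus_tip (a point): end of the stylus's point
- stylus_grip (a point): point on the stylus's axis in its blue grip, 85 mm above the point, where it is well held
- stand: stylus stand, pale wooden block 60 by 60 by 50 mm, fixed, origin under its centre. A 16 mm hole runs down its middle; the stylus hangs in it with its flange resting on the block's top, so that its point is 4 mm above the table.
- stand_hole (a point): centre of the mouth of the stand's hole, 50 mm above the table
- cured: the already cured puck: like the others (40 mm across, 22 mm high, origin under its centre) but with a green top; it starts in the lamp's tray
- dish: drying dish: flat square blue tray beside the stand, fixed, 110 by 110 mm, rim only 10 mm high, floor 4 mm above the table, walls 4 mm; origin under its centre
- puck0: colour sample puck: white ceramic disc with a red top, 40 mm across, 22 mm high, 60 g or so, waiting on a sheet of paper on the table; origin under its centre, z up. Between two and four pucks are there; absent ones read None throughout.
- puck1: colour sample puck: white ceramic disc with a pink top, 40 mm across, 22 mm high, 60 g or so, waiting on a sheet of paper on the table; origin under its centre, z up. Between two and four pucks are there; absent ones read None throughout.
- puck2: colour sample puck: white ceramic disc with a purple top, 40 mm across, 22 mm high, 60 g or so, waiting on a sheet of paper on the table; origin under its centre, z up. Between two and four pucks are there; absent ones read None throughout.
- puck3: colour sample puck: white ceramic disc with a yellow top, 40 mm across, 22 mm high, 60 g or so, waiting on a sheet of paper on the table; origin under its centre, z up. Between two and four pucks are there; absent ones read None throughout.
- jar_white: paint jar with a light blue band, 68 mm across, 85 mm high; origin at the middle of its underside; not part of the job, leave it where it is
- jar_blue: paint jar with a dark blue band, 68 mm across, 85 mm high; origin at the middle of its underside; not part of the job, leave it where it is
- cup_a: red plastic paint scoop, 85 by 70 by 45 mm, short handle; origin at the middle of its underside; not part of the job, leave it where it is
- cup_b: red plastic paint scoop, 85 by 70 by 45 mm, short handle; origin at the middle of its underside; not part of the job, leave it where it is
- tube: paint tube with a green band, 115 mm long, 28 mm wide, 20 mm high; origin at the middle of its underside; not part of the job, leave it where it is
- jar_lid: black jar lid, 68 mm across, 12 mm high (not a puck); origin at the middle of its underside; not part of the job, leave it where it is
- brush: flat paint brush lying down, 230 mm long, 12 to 18 mm wide, 12 mm high; origin at the middle of its underside; not part of the job, leave it where it is
There are look-alikes about, which are no part of the job. What is shaped like the cured but black is not meant. What is shaped like the puck1 but black is not meant.

How it is judged:
By the outcome, as a careful person would: the job done as asked, in the order asked, and still so for the second after the job is handed in, with the robot touching nothing.
Of puck0, puck1, puck2, puck3 only 2 to 4 are there at a start; the rules pass over those that are not, and their reading is None.
At some moment in a run one of puck0, puck1, puck2, puck3 may be knocked a few centimetres aside while the robot is not near it.
It also fails if it takes over 210 s, if anything falls off the work surface, if the arm or the gripper's body presses on something with over 40 N, if the wrist force passes 120 N, or if a joint passes its speed limit or range.

## Working session

There is one attempt and no reset: what is moved stays moved. The work goes in short steps, Python scripts to look and compute and a shell command to move; the robot and the scene stay as the last step left them, time stands still between calls to the robot, and variables do not carry over. Pictures are saved under pics/ and viewed, at most 16 in all, crops included, and the job is handed in when it is done.

```bash
mkdir -p pics
cat > h.py <<'E'
from plant import *
import numpy as np, cv2
from scipy.spatial.transform import Rotation as R
def ray(p,uv):
    K=np.array(p["intrinsics"]);T=np.array(p["pose"])
    d=T[:3,:3]@np.linalg.solve(K,[uv[0],uv[1],1.]);return T[:3,3],d
def on(p,uv,z):
    o,d=ray(p,uv);return (o+d*(z-o[2])/d[2]).round(1)
def tri(prs):
    A=np.zeros((3,3));b=np.zeros(3)
    for p,uv in prs:
        o,d=ray(p,uv);d=d/np.linalg.norm(d);M=np.eye(3)-np.outer(d,d);A+=M;b+=M@o
    return np.linalg.solve(A,b).round(1)
def proj(p,X):
    T=np.linalg.inv(np.array(p["pose"]));c=T[:3,:3]@np.array(X,float)+T[:3,3];u=np.array(p["intrinsics"])@c;return (u[:2]/u[2]).round(1)
def save(p,n): cv2.imwrite("pics/"+n+".png",cv2.cvtColor(p["color"],cv2.COLOR_RGB2BGR))
def go(x,y,z=None,yaw=None):
    "shift in tool axes (m) and spin to bring TCP to x,y,z(mm), yaw of tool"
    o=get_obs();r=R.from_euler('xyz',o["tcp_rot"])
    t=np.array(o["tool_pos"]);g=np.array([x,y,t[2] if z is None else z])
    return (r.inv().apply(g-t)/1000).round(4)
E
python3 - <<'E'
from h import *
print(get_obs())
s=capture("scene");d=capture("side");w=capture("wrist")
for n,p in(("scene",s),("side",d),("wrist",w)):save(p,n+"0")
for n in ["lamp","shell_hinge","shell_tab","start_cap","stylus_tip","stylus_grip","stand","stand_hole","cured","dish","puck0","puck1","puck2","puck3"]:
  for nm,p in(("scene",s),("side",d)):
    print(n,nm,[(np.round(t["centre"]).tolist(),round(t["conf"],2)) for t in tip_of(p,n)[:3]])
for p in(s,d,w):print(np.array(p["pose"]).round(2).tolist(),np.array(p["intrinsics"]).tolist())
E
```

```text
{'time': 0.0, 'joint_positions': array([-1.44099945e+00,  3.42752471e-01,  1.52500334e+00, -1.41972797e-05,
        1.27538939e+00, -1.45989133e-01]), 'dq': array([-0.0004736 , -0.00019185, -0.00074776, -0.00064899, -0.00070208,
        0.00154177]), 'tau': array([-4.32506258e-04, -4.31241131e+01, -2.44222981e+01,  7.19081727e-02,
        5.57168364e-02, -1.50578148e-04]), 'tool_pos': array([ 142.96794724, -505.02862868,  404.03407749]), 'tcp_rot': array([-3.14005464e+00, -2.12420154e-04,  2.75789987e-01]), 'contact_force': array([ 0.11137061, -0.10948218,  0.17015862]), 'moment': array([-0.01587286,  0.00268736,  0.02972549]), 'finger_force': 0.0, 'grip_width': 91.64762714924647}
lamp scene []
lamp side [([328.0, 227.0], 0.75)]
shell_hinge scene [([340.0, 222.0], 0.95)]
shell_hinge side [([306.0, 195.0], 0.81), ([418.0, 174.0], 0.73)]
shell_tab scene [([343.0, 162.0], 0.64), ([212.0, 253.0], 0.48)]
shell_tab side [([278.0, 196.0], 0.35)]
start_cap scene []
start_cap side []
stylus_tip scene []
stylus_tip side [([387.0, 162.0], 0.62)]
stylus_grip scene [([208.0, 239.0], 0.77)]
stylus
[... 1124 characters left out ...]
0.63), ([247.0, 349.0], 0.63)]
[[0.43, 0.55, -0.72, 1255.66], [0.9, -0.28, 0.33, -321.76], [-0.02, -0.79, -0.61, 685.99], [0.0, 0.0, 0.0, 1.0]] [[371.19088500302996, 0.0, 324.12374189962884], [0.0, 371.19088500302996, 201.2918991305501], [0.0, 0.0, 1.0]]
[[-0.72, -0.44, 0.53, -29.71], [-0.69, 0.48, -0.54, 611.11], [-0.02, -0.76, -0.65, 782.05], [0.0, 0.0, 0.0, 1.0]] [[407.4707208869832, 0.0, 319.71348654377323], [0.0, 407.4707208869832, 192.7953781049397], [0.0, 0.0, 1.0]]
[[0.27, -0.93, -0.24, 207.19], [-0.96, -0.26, -0.07, -486.66], [-0.0, 0.25, -0.97, 383.97], [0.0, 0.0, 0.0, 1.0]] [[355.2109696311949, 0.0, 324.2152012805148], [0.0, 355.2109696311949, 197.84066092312523], [0.0, 0.0, 1.0]]
```

View pics/scene0.png

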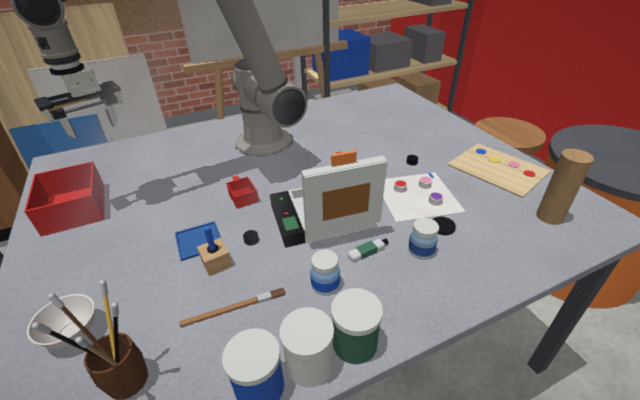

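View pics/side0.png

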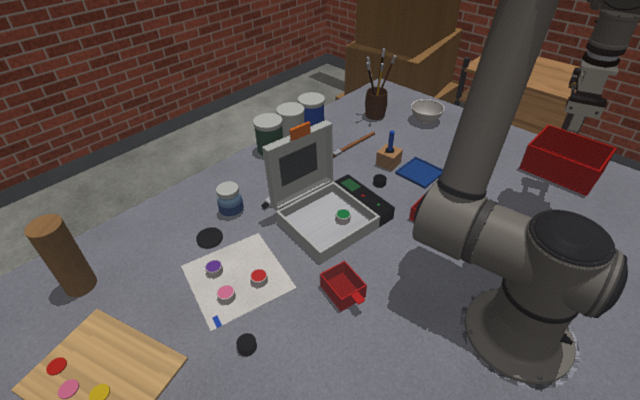

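The scene picture shows three pucks on the paper: red (401,187), pink (425,182) and purple (436,198). The lamp is open at about (340,200), the stand and stylus at (213,250), the dish at (198,241). In the side picture the green puck sits in the tray at (343,215), with black look-alikes at (380,180) and (246,344).

```bash
cat >> h.py <<'E'
HUE={"green":(60,12),"red":(0,7),"pink":(170,10),"purple":(135,12),"yellow":(28,8)}
def detect(p,name="puck0",zs=(22,)):
    hsv=cv2.cvtColor(p["color"],cv2.COLOR_RGB2HSV)
    for t in trace(p,name):
        m=np.array(t["pixels"]);q=hsv[m]; s=q[q[:,1]>70]
        x=p["color"][m]; sat=m&(hsv[...,1]>70)
        ys,xs=np.nonzero(sat)
        c=(xs.mean(),ys.mean()) if len(xs)>5 else (t["rect"][0],t["rect"][1])
        print(name,round(t["conf"],2),np.round(c).tolist(),"n",len(xs),"hsv",np.median(s,axis=0) if len(s) else None,[on(p,c,z).tolist() for z in zs])
E
python3 - <<'E'
from h import *
s=capture("scene");d=capture("side")
detect(s);detect(d);detect(d,"cured",(34,22))
print("hinge",tri([(s,(340,222)),(d,(306,195))]),"tab",tri([(s,(343,158)),(d,(300,130))]))
print("stand",tri([(s,(215,248)),(d,(389,147))]),"grip",tri([(s,(208,239)),(d,(390,142))]))
for n in("dish",):
  print("dish",tri([(s,(198,241)),(d,(421,174))]))
for c in[(281,217),(330,258),(379,213)]:print("rim",on(d,c,42))
cv2.imwrite("pics/c1.png",cv2.resize(cv2.cvtColor(d["color"][110:270,240:450],cv2.COLOR_RGB2BGR),None,fx=3.7,fy=3.7,interpolation=2))
E
```

```text
puck0 0.61 [400.0, 183.0] n 62 hsv [  1. 165. 202.] [[500.2, 282.6, 22.0]]
puck0 0.57 [413.0, 159.0] n 4 hsv [134.   80.   15.5] [[400.0, 403.6, 22.0]]
puck0 0.55 [425.0, 179.0] n 41 hsv [168.  82. 221.] [[517.4, 364.4, 22.0]]
puck0 0.46 [436.0, 196.0] n 55 hsv [136. 128. 171.] [[600.5, 339.8, 22.0]]
puck0 0.2 [242.0, 192.0] n 714 hsv [  0. 165. 125.] [[319.2, -168.0, 22.0]]
puck0 0.91 [249.0, 344.0] n 0 hsv None [[377.2, 407.9, 22.0]]
puck0 0.76 [258.0, 275.0] n 156 hsv [  1. 181. 173.] [[497.8, 284.8, 22.0]]
puck0 0.76 [225.0, 291.0] n 154 hsv [169. 112. 195.] [[516.2, 365.5, 22.0]]
puck0 0.55 [213.0, 266.0] n 125 hsv [135. 135. 137.] [[598.1, 341.1, 22.0]]
cured 0.69 [343.0, 213.0] n 87 hsv [ 71. 164. 116.] [[482.3, 3.0, 34.0], [490.5, -6.7, 22.0]]
cured 0.68 [381.0, 182.0] n 0 hsv None [[490.2, -172.9, 34.0], [498.6, -185.5, 22.0]]
hinge [600.4  22.5  42.7] tab [613.9  20.8 246.3]
stand [ 560.6 -300.    57.9] grip [ 555.6 -304.5   81. ]
dish [ 448.2 -330.3   -4.9]
rim [586.8 129.9  42. ]
rim [398.  145.1  42. ]
rim [407.9 -56.7  42. ]
```

View pics/c1.png

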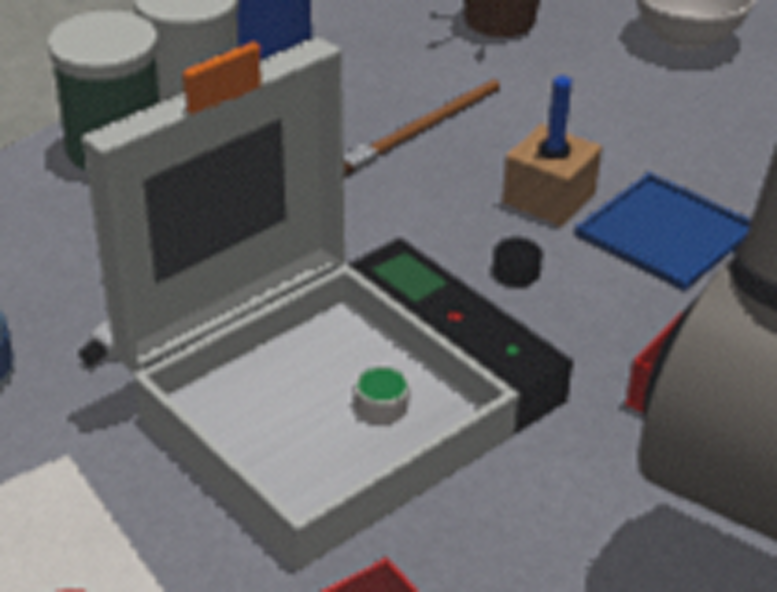

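```bash
python3 -m inch '[[0,0,-0.03,-0.12,1],[0,0,-0.05,-0.24,1],[0,0,-0.05,-0.36,1],[0,0,-0.05,-0.48,1],[0,0,-0.05,-0.6,1],[0,0,-0.05,-0.72,1],[0,0,-0.05,-0.84,1],[0,0,-0.05,-0.96,1]]'
python3 -m inch '[[0,0,0,-0.12,1],[0,0,0,-0.24,1],[0,0,0,-0.36,1],[0,0,0,-0.48,1],[0,0,0,-0.6,1],[0,0,0,-0.72,1],[0,0,0,-0.84,1],[0,0,0,-0.96,1]]'
python3 -m inch '[[0,0,0,-0.12,1],[0,0,0,-0.24,1],[0,0,0,-0.36,1],[0,0,0,-0.48,1],[0,0,0,-0.6,1],[0,0,0,-0.72,1],[0,0,0,-0.84,1],[0,0,0,-0.946,1]]'
python3 -m inch '[[-0.22,0.2,0,0,1],[-0.22,0.2,0,0,1],[-0.22,0.2,0,0,1],[-0.22,0.2,0,0,1],[-0.22,0.2,0,0,1],[-0.22,0.2,0,0,1],[-0.22,0.2,0,0,1],[-0.22,0.2,0,0,1]]'
```

```text
time: 2.47
tool_pos: [143.0, -505.1, 454.8]
tcp_rot: [3.142, 0.0, 1.242]
contact_force: [0.8, 0.0, -0.3]
grip_width: 92.1
finger_force: 0.0
time: 3.13
tool_pos: [143.0, -505.1, 454.7]
tcp_rot: [-3.142, 0.0, 2.202]
contact_force: [-0.2, 0.0, 0.6]
grip_width: 91.8
finger_force: 0.0
time: 3.8
tool_pos: [143.0, -505.1, 454.7]
tcp_rot: [-3.142, 0.0, -3.135]
contact_force: [0.3, 0.8, 0.0]
grip_width: 92.0
finger_force: 0.0
time: 4.47
tool_pos: [366.2, -301.1, 455.0]
tcp_rot: [3.14, 0.002, -3.136]
contact_force: [-1.0, -0.4, 0.1]
grip_width: 91.8
finger_force: 0.0
```

```bash
python3 - <<'E'
from h import *
w=capture("wrist");save(w,"w1")
np.savez("w1.npz",**{k:w[k] for k in("color","intrinsics","pose")})
for n in["stand_hole","stylus_grip","stand","dish"]:
  print(n,[(np.round(t["centre"]).tolist(),round(t["conf"],2)) for t in tip_of(w,n)[:2]])
E
python3 -m inch '[[-0.035,0.33,0,0,1],[-0.035,0.33,0,0,1],[-0.035,0.33,0,0,1],[-0.035,0.33,0,0,1],[-0.035,0.33,0,0,1],[-0.035,0.33,0,0,1],[-0.035,0.33,0,0,1],[-0.035,0.33,0,0,1]]'
python3 - <<'E'
from h import *
w=capture("wrist");save(w,"w2")
np.savez("w2.npz",**{k:w[k] for k in("color","intrinsics","pose")})
for n in["shell_hinge","shell_tab","start_cap","lamp"]:
  print(n,[(np.round(t["centre"]).tolist(),round(t["conf"],2)) for t in tip_of(w,n)[:2]])
detect(w,"cured",(34,22)); detect(w,"puck0")
E
python3 -c "
import cv2,numpy as np
a=cv2.imread('pics/w1.png');b=cv2.imread('pics/w2.png')
cv2.imwrite('pics/w12.png',cv2.resize(np.vstack([a[:, :],b]),(480,600),interpolation=3))"
```

```text
stand_hole [([318.0, 323.0], 0.74)]
stylus_grip []
stand [([321.0, 304.0], 0.96), ([321.0, 304.0], 0.43)]
dish [([304.0, 229.0], 0.58)]
time: 5.38
tool_pos: [397.5, 25.4, 454.9]
tcp_rot: [-3.141, 0.001, 3.139]
contact_force: [1.6, -1.1, -0.4]
grip_width: 91.6
finger_force: 0.0
shell_hinge [([322.0, 331.0], 0.97)]
shell_tab []
start_cap [([225.0, 243.0], 0.44), ([323.0, 327.0], 0.17)]
lamp [([334.0, 246.0], 0.88)]
cured 0.68 [305.0, 238.0] n 638 hsv [ 71. 150. 173.] [[484.8, 1.1, 34.0], [489.5, 0.4, 22.0]]
cured 0.64 [156.0, 246.0] n 132 hsv [107.  151.5  12. ] [[493.7, -179.0, 34.0], [498.6, -185.2, 22.0]]
puck0 0.83 [632.0, 155.0] n 238 hsv [102. 153.  11.] [[387.2, 382.5, 22.0]]
```

View pics/w2.png

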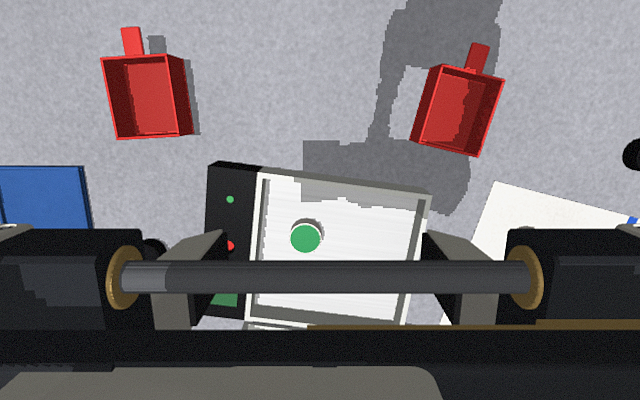

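View pics/w1.png

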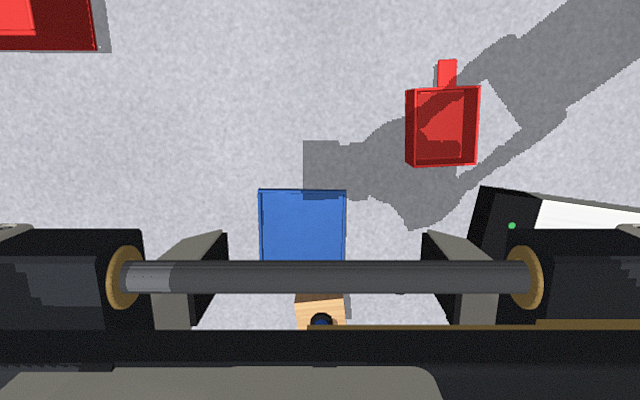

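Run:
```python
from h import *
a=dict(np.load("w1.npz"));b=dict(np.load("w2.npz"))
fr,fl=on(b,(257,168),42),on(b,(432,194),42); rr,rl=on(b,(246,321),42),on(b,(404,326),42)
print(fr,fl,rr,rl)
ax=[np.arctan2(-(fl-fr)[0],(fl-fr)[1]),np.arctan2((rr-fr)[1],(rr-fr)[0]),np.arctan2((rl-fl)[1],(rl-fl)[0])]
print("yaw",ax,"centre front",(fr+fl)/2, "len",np.linalg.norm(fl-fr))
print("start",on(b,(227,246),36),on(b,(225,243),36),"green lamp",on(b,(230,199),42))
print("deckfront",on(b,(219,162),42),on(b,(262,168),42))
print("dish",[on(a,c,10) for c in[(258,189),(347,189),(262,263),(346,263)]])
print("stand",on(a,(318,323),50),[on(a,c,50) for c in[(294,302),(344,296)]],"grip top",on(a,(322,319),120))
s=capture("scene");d=capture("side")
print("start side",on(d,(363,195.4),36))
for c in[(277.8,211.4),(320.3,253.2),(379.2,216.8),(333.2,181.6)]:print("rim",on(d,c,42))
for n in("stand","dish"):
  for p in(s,d):
    t=trace(p,n)[0];q=cv2.minAreaRect(np.argwhere(t["pixels"])[:,::-1].astype(np.float32));print(n,q,t["rect"])
save(s,"s2")
cv2.imwrite("pics/c2.png",cv2.resize(cv2.cvtColor(np.hstack([s["color"][200:300,150:290],d["color"][110:210,345:465]]),cv2.COLOR_RGB2BGR),None,fx=3,fy=3,interpolation=2))
```

```text
[397.8 -50.2  42. ] [428.4 147.5  42. ] [591.9 -74.1  42. ] [599.7 124.6  42. ]
yaw [np.float64(-0.15356142482458285), np.float64(-0.12251571203911604), np.float64(-0.13289566106372658)] centre front [413.1   48.65  42.  ] len 200.05411767819226
start [493.5 -92.4  36. ] [489.6 -94.5  36. ] green lamp [433.5 -83.   42. ]
deckfront [390.8 -92.2  42. ] [397.8 -44.6  42. ]
dish [array([ 399.2, -381.9,   10. ]), array([ 398.7, -272.6,   10. ]), array([ 497.8, -380.9,   10. ]), array([ 497.3, -271.9,   10. ])]
stand [ 559.1 -307.6   50. ] [array([ 530.2, -336.6,   50. ]), array([ 521.9, -276.2,   50. ])] grip top [ 507.2 -302.4  120. ]
start side [488.1 -89.   36. ]
rim [609.1 121.2  42. ]
rim [425.  149.9  42. ]
rim [398.7 -45.5  42. ]
rim [585.8 -72.6  42. ]
stand ((215.6465606689453, 256.0086364746094), (31.776161193847656, 29.018726348876953), 66.80140686035156) [215.8, 256.5, 38.7, 38.6]
stand ((388.5, 158.0), (22.0, 25.0), 90.0) [389.4, 160.7, 26.9, 25.3]
dish ((197.9000244140625, 240.69998168945312), (27.828041076660156, 44.27188491821289), 71.56504821777344) [196.9, 241.6, 43.1, 36.9]
dish ((419.1820373535156, 172.2313232421875), (44.2984733581543, 25.15962028503418), 23.498563766479492) [418.9, 172.1, 44.1, 29.0]
```

View pics/c2.png

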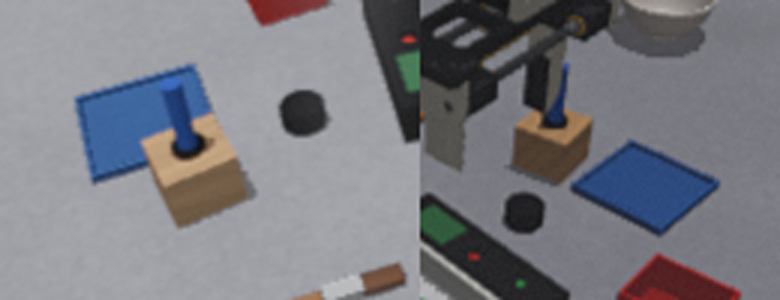

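Matching rim corners and button give the lamp centre at about (506, 37) with yaw −0.135, and the start button at (489, −91). The dish is at (453, −327), the stand hole near (560, −304) and the cured puck at (484, 1.5). Next I align with the lamp.

```bash
cat > to.py <<'E'
import sys
from h import *
v=[float(a) for a in sys.argv[1:]]
print(go(*v[:3]), "yaw now",get_obs()["tcp_rot"].round(3))
E
python3 -m inch '[[0,0,0,0.066,0.6],[0,0,0,0.132,0.6],[0,0,0,0.132,0.6],[0,0,0,0.132,0.6]]'; python3 to.py 484 1.5 290;python3 to.py 484 1.5 194
```

```text
time: 6.37
tool_pos: [397.9, 24.7, 454.7]
tcp_rot: [-3.141, 0.0, 3.011]
contact_force: [0.2, -0.1, -0.2]
grip_width: 69.9
finger_force: 0.0
[-0.0884 -0.0118  0.1647] yaw now [-3.141  0.     3.011]
[-0.0884 -0.0118  0.2607] yaw now [-3.141  0.     3.011]
```

```bash
python3 -m inch '[[-0.04,-0.005,0.01,0,0.6],[-0.08,-0.01,0.02,0,0.6],[-0.0885,-0.0118,0.05,0,0.6],[-0.0885,-0.0118,0.09,0,0.6],[-0.0885,-0.0118,0.13,0,0.6],[-0.0885,-0.0118,0.165,0,0.6],[-0.0885,-0.0118,0.165,0,0.6],[-0.0885,-0.0118,0.165,0,0.6]]'; python3 to.py 484 1.5 194
python3 - <<'E'
from h import *
w=capture("wrist");save(w,"w3");detect(w,"cured",(34,))
E
```

```text
time: 7.03
tool_pos: [484.0, 1.5, 289.0]
tcp_rot: [3.142, -0.004, 3.011]
contact_force: [0.1, -0.2, 1.2]
grip_width: 54.9
finger_force: 0.0
[-0.0004 -0.      0.095 ] yaw now [ 3.142 -0.004  3.011]
cured 0.78 [324.0, 209.0] n 2011 hsv [ 71. 154. 106.] [[484.6, 1.3, 34.0]]
cured 0.53 [46.0, 258.0] n 1 hsv [134. 127.  22.] [[494.8, -200.4, 34.0]]
```

View pics/w3.png

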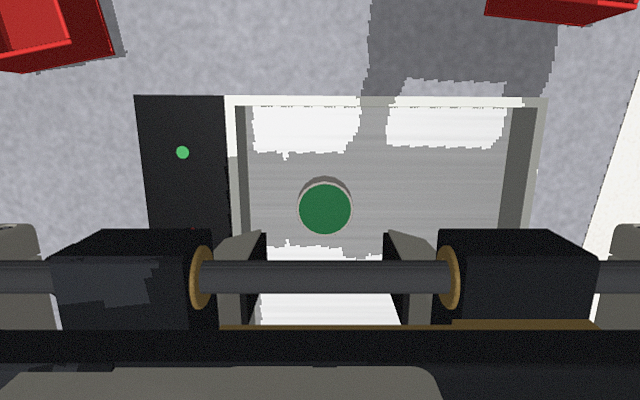

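The wrist picture shows the green puck at (324,209), midway between the fingers, and the tray edge runs square to the tool. I'll go down and grip.

```bash
python3 -m inch '[[0,0,0.035,0,0.6],[0,0,0.07,0,0.6],[0,0,0.09,0,0.6],[0,0,0.095,0,0.6],[0,0,0.095,0,0.6],[0,0,0.095,0,0.2],[0,0,0.095,0,0.2],[0,0,0.095,0,0.2]]'
python3 -m inch '[[0,0,0,0,0.2],[0,0,0,0,0.2],[0,0,-0.04,0,0.2],[0,0,-0.08,0,0.2],[0,0,-0.11,0,0.2],[0,0,-0.11,0,0.2],[0,0,-0.11,0,0.2]]'; python3 to.py 451 -327 303;python3 to.py 484 1.5 303
```

```text
time: 7.8
tool_pos: [484.8, 1.5, 196.5]
tcp_rot: [-3.141, 0.004, 3.01]
contact_force: [-0.0, 1.5, 2.6]
grip_width: 39.7
finger_force: 8.6
time: 8.38
tool_pos: [484.3, 1.6, 306.9]
tcp_rot: [-3.141, 0.005, 3.01]
contact_force: [0.5, 0.7, -1.4]
grip_width: 39.3
finger_force: 30.0
[-0.0101 -0.3301  0.004 ] yaw now [-3.141  0.005  3.01 ]
[ 0.0003 -0.0001  0.0039] yaw now [-3.141  0.005  3.01 ]
```

```bash
python3 -m inch '[[0,-0.04,0,0,0.2],[-0.001,-0.08,0,0,0.2],[-0.002,-0.12,0,0,0.2],[-0.004,-0.16,0,0,0.2],[-0.005,-0.2,0,0,0.2],[-0.006,-0.24,0,0,0.2],[-0.007,-0.28,0,0,0.2],[-0.007,-0.31,0,0,0.2]]'
python3 -m inch '[[0,-0.02,0,0,0.2],[0,-0.02,0,0,0.2],[0,-0.02,0,0,0.2]]'
python3 to.py 448 -327 188
```

```text
time: 9.05
tool_pos: [449.2, -309.4, 303.2]
tcp_rot: [3.141, -0.002, 3.008]
contact_force: [0.6, -0.4, -0.9]
grip_width: 39.5
finger_force: 30.0
time: 9.3
tool_pos: [446.9, -327.1, 303.0]
tcp_rot: [3.14, -0.002, 3.007]
contact_force: [-0.2, 0.1, -1.5]
grip_width: 39.1
finger_force: 30.0
[-0.0014  0.      0.115 ] yaw now [ 3.140e+00 -2.000e-03  3.007e+00]
```

```bash
python3 -m inch '[[0,0,0.04,0,0.2],[0,0,0.075,0,0.2],[0,0,0.098,0,0.2],[0,0,0.106,0,0.2],[0,0,0.112,0,0.2],[0,0,0.115,0,0.2],[0,0,0.115,0,0.2],[0,0,0.115,0,0.2]]'
python3 -m inch '[[0,0,0,0,0.6],[0,0,0,0,0.6],[0,0,0,0,0.6],[0,0,-0.03,0,0.6],[0,0,-0.07,0,0.6],[0,0,-0.11,0,0.6],[0,0,-0.12,0,0.6],[0,0,-0.12,0,0.6]]'
python3 - <<'E'
from h import *
w=capture("wrist");detect(w,"cured",(26,))
s=capture("scene");detect(s)
d=capture("side");detect(d)
E
python3 to.py 499 283.5 308
```

```text
time: 9.97
tool_pos: [448.1, -326.6, 191.0]
tcp_rot: [-3.14, 0.002, 3.01]
contact_force: [-0.0, -0.3, -1.3]
grip_width: 39.2
finger_force: 30.0
time: 10.63
tool_pos: [448.2, -327.1, 314.0]
tcp_rot: [-3.136, 0.007, 3.01]
contact_force: [0.4, 0.7, 0.0]
grip_width: 55.0
finger_force: 0.0
cured 0.84 [326.0, 191.0] n 1613 hsv [ 71. 148. 140.] [[447.3, -327.2, 26.0]]
cured 0.72 [480.0, 225.0] n 62 hsv [111.  118.5  13. ] [[490.2, -209.5, 26.0]]
puck0 0.6 [436.0, 196.0] n 54 hsv [136. 128. 175.] [[600.6, 339.5, 22.0]]
puck0 0.45 [400.0, 184.0] n 52 hsv [  1. 172. 206.] [[502.3, 281.9, 22.0]]
puck0 0.42 [425.0, 179.0] n 40 hsv [168.  81. 225.] [[517.2, 364.1, 22.0]]
puck0 0.86 [249.0, 345.0] n 0 hsv None [[374.5, 410.1, 22.0]]
puck0 0.73 [225.0, 291.0] n 154 hsv [170. 113. 195.] [[516.2, 365.5, 22.0]]
puck0 0.68 [258.0, 275.0] n 155 hsv [  0. 182. 172.] [[497.8, 284.7, 22.0]]
puck0 0.66 [213.0, 266.0] n 125 hsv [135. 135. 136.] [[598.1, 341.1, 22.0]]
[0.029  0.6113 0.0013] yaw now [ 3.14e+00 -3.00e-03  3.01e+00]
```

```bash
python3 -m inch '[[0.002,0.04,0,0,0.6],[0.004,0.08,0,0,0.6],[0.006,0.12,0,0,0.6],[0.008,0.16,0,0,0.6],[0.01,0.2,0,0,0.6],[0.012,0.24,0,0,0.6],[0.014,0.28,0,0,0.6],[0.015,0.32,0,0,0.6]]'
python3 -m inch '[[0.002,0.04,0,0,0.6],[0.004,0.08,0,0,0.6],[0.006,0.12,0,0,0.6],[0.008,0.16,0,0,0.6],[0.01,0.2,0,0,0.6],[0.012,0.24,0,0,0.6],[0.014,0.28,0,0,0.6],[0.014,0.291,0,0,0.6]]'
python3 - <<'E'
from h import *
w=capture("wrist");detect(w,"puck0",(22,))
E
python3 to.py 499 283.5 183
```

```text
time: 11.6
tool_pos: [474.3, -5.4, 308.8]
tcp_rot: [-3.142, -0.002, 3.01]
contact_force: [0.8, -0.4, 0.4]
grip_width: 54.9
finger_force: 0.0
time: 12.27
tool_pos: [498.6, 287.8, 308.4]
tcp_rot: [3.141, -0.001, 3.013]
contact_force: [-0.5, -0.3, -0.9]
grip_width: 55.4
finger_force: 0.0
puck0 0.97 [425.0, 208.0] n 1568 hsv [170. 106. 170.] [[518.5, 364.5, 22.0]]
puck0 0.8 [319.0, 198.0] n 1641 hsv [  1. 191. 150.] [[499.9, 283.4, 22.0]]
puck0 0.72 [389.0, 309.0] n 372 hsv [135. 143. 179.] [[603.3, 329.0, 22.0]]
puck0 0.62 [459.0, 31.0] n 579 hsv [111. 121.  14.] [[394.3, 395.4, 22.0]]
[-0.0006 -0.0015  0.1252] yaw now [-3.141e+00 -2.000e-03  3.014e+00]
```

```bash
python3 -m inch '[[-0.001,-0.0016,0.04,0,0.6],[-0.001,-0.0016,0.08,0,0.6],[-0.001,-0.0016,0.11,0,0.6],[-0.001,-0.0016,0.124,0,0.6],[-0.001,-0.0016,0.124,0,0.6],[-0.001,-0.0016,0.124,0,0.2],[-0.001,-0.0016,0.124,0,0.2],[-0.001,-0.0016,0.124,0,0.2]]'
python3 -m inch '[[0,0,0,0,0.2],[0,0,0,0,0.2],[0,0,-0.04,0,0.2],[0,0,-0.08,0,0.2],[0,0,-0.12,0,0.2],[0,0,-0.12,0,0.2],[0,0,-0.12,0,0.2]]'
python3 - <<'E'
from h import *
c,s=np.cos(-.135),np.sin(-.135)
for n,(x,y) in dict(A=(-45,45),B=(-45,-45),C=(15,0)).items():
    X,Y=506+c*x-s*y,37+s*x+c*y;print(n,X,Y,go(X,Y,198))
E
```

```text
time: 13.03
tool_pos: [500.7, 281.0, 187.3]
tcp_rot: [3.14, 0.003, 3.009]
contact_force: [0.3, -0.4, -0.3]
grip_width: 39.5
finger_force: 7.3
time: 13.62
tool_pos: [500.3, 281.6, 308.7]
tcp_rot: [3.139, 0.006, 3.01]
contact_force: [-0.3, 0.2, -0.8]
grip_width: 38.9
finger_force: 30.0
A 467.466004091126 87.64712389953533 [ 0.0077 -0.1969  0.1101]
B 455.35287610046464 -1.5339959088739832 [ 0.008  -0.2869  0.1098]
C 520.8635199680682 34.981145334889774 [-0.0521 -0.2421  0.1103]
```

```bash
python3 -m inch '[[-0.008,-0.04,0,0,0.2],[-0.016,-0.08,0,0,0.2],[-0.026,-0.12,0,0,0.2],[-0.036,-0.16,0,0,0.2],[-0.044,-0.2,0,0,0.2],[-0.052,-0.235,0,0,0.2],[-0.052,-0.242,0,0,0.2],[-0.052,-0.242,0,0,0.2]]'
python3 -m inch '[[0,0,0.04,0,0.2],[0,0,0.075,0,0.2],[0,0,0.098,0,0.2],[0,0,0.106,0,0.2],[0,0,0.11,0,0.2],[0,0,0.11,0,0.2],[0,0,0.11,0,0.2]]'
python3 to.py 520.9 35 197
```

```text
time: 14.28
tool_pos: [519.3, 32.4, 304.4]
tcp_rot: [-3.141, -0.003, 3.006]
contact_force: [0.3, 0.1, -0.8]
grip_width: 39.0
finger_force: 30.0
time: 14.87
tool_pos: [519.0, 36.2, 195.9]
tcp_rot: [3.142, -0.002, 3.011]
contact_force: [-2.6, -0.7, 5.0]
grip_width: 39.2
finger_force: 30.0
[-0.002  -0.0009 -0.0011] yaw now [ 3.142e+00 -2.000e-03  3.011e+00]
```

```bash
python3 -m inch '[[0,0,0,0,0.6],[0,0,0,0,0.6],[0,0,0,0,0.6],[0,0,-0.03,0,0.6],[0,0,-0.07,0,0.6],[0,0,-0.11,0,0.6],[0,0,-0.11,0,0.6],[0,0,-0.11,0,0.6]]'
python3 -m inch '[[0.005,0.04,0,0,0.6],[0.01,0.08,0,0,0.6],[0.015,0.12,0,0,0.6],[0.02,0.16,0,0,0.6],[0.025,0.2,0,0,0.6],[0.03,0.24,0,0,0.6],[0.04,0.28,0,0,0.6],[0.046,0.31,0,0,0.6]]'
python3 -m inch '[[0,0.015,0,0,0.6],[0,0.015,0,0,0.6]]'
python3 - <<'E'
from h import *
w=capture("wrist");detect(w,"puck0",(22,))
E
python3 to.py 518 364.5 185
```

```text
time: 15.53
tool_pos: [520.2, 34.9, 307.9]
tcp_rot: [3.141, 0.006, 3.01]
contact_force: [0.2, -0.6, -0.7]
grip_width: 54.9
finger_force: 0.0
time: 16.2
tool_pos: [513.5, 351.0, 303.4]
tcp_rot: [-3.14, -0.003, 3.011]
contact_force: [1.0, -0.7, -0.1]
grip_width: 54.7
finger_force: 0.0
time: 16.37
tool_pos: [515.6, 366.2, 303.2]
tcp_rot: [-3.141, -0.002, 3.014]
contact_force: [-0.1, -0.6, -0.7]
grip_width: 55.2
finger_force: 0.0
puck0 0.97 [306.0, 305.0] n 1041 hsv [135. 142. 177.] [[604.0, 339.2, 22.0]]
puck0 0.82 [362.0, 22.0] n 515 hsv [115.  98.  18.] [[397.6, 406.5, 22.0]]
puck0 0.65 [323.0, 202.0] n 1661 hsv [170. 105. 169.] [[518.4, 364.4, 22.0]]
[-0.0018  0.002   0.1186] yaw now [-3.139e+00 -3.000e-03  3.011e+00]
```

```bash
python3 -m inch '[[-0.002,0,0.04,0,0.6],[-0.002,0,0.08,0,0.6],[-0.002,0,0.11,0,0.6],[-0.002,0,0.119,0,0.6],[-0.002,0,0.119,0,0.6],[-0.002,0,0.119,0,0.2],[-0.002,0,0.119,0,0.2],[-0.002,0,0.119,0,0.2]]'
python3 -m inch '[[0,0,0,0,0.2],[0,0,0,0,0.2],[0,0,-0.04,0,0.2],[0,0,-0.08,0,0.2],[0,0,-0.12,0,0.2],[0,0,-0.12,0,0.2],[0,0,-0.12,0,0.2]]'
python3 to.py 467.5 87.6 197
```

```text
time: 17.13
tool_pos: [519.6, 362.7, 189.1]
tcp_rot: [3.139, 0.003, 3.01]
contact_force: [0.6, 0.6, 0.5]
grip_width: 39.7
finger_force: 6.5
time: 17.72
tool_pos: [519.1, 362.9, 310.6]
tcp_rot: [3.137, 0.006, 3.01]
contact_force: [-0.1, 0.2, -1.3]
grip_width: 38.8
finger_force: 30.0
[ 0.0157 -0.2801  0.1123] yaw now [3.137 0.006 3.01 ]
```

```bash
python3 -m inch '[[0.002,-0.04,0,0,0.2],[0.004,-0.08,0,0,0.2],[0.006,-0.12,0,0,0.2],[0.008,-0.16,0,0,0.2],[0.01,-0.2,0,0,0.2],[0.013,-0.24,0,0,0.2],[0.016,-0.275,0,0,0.2],[0.016,-0.28,0,0,0.2]]'
python3 -m inch '[[0,0,0.04,0,0.2],[0,0,0.075,0,0.2],[0,0,0.097,0,0.2],[0,0,0.104,0,0.2],[0,0,0.107,0,0.2],[0,0,0.107,0,0.2],[0,0,0.107,0,0.2]]'
python3 to.py 467.5 87.6 197
```

```text
time: 18.38
tool_pos: [464.4, 83.2, 305.7]
tcp_rot: [-3.14, -0.004, 3.007]
contact_force: [0.5, 0.5, -0.2]
grip_width: 38.9
finger_force: 30.0
time: 18.97
tool_pos: [466.0, 87.3, 199.7]
tcp_rot: [-3.141, -0.001, 3.01]
contact_force: [0.6, -0.5, -0.2]
grip_width: 38.9
finger_force: 30.0
[-0.0014  0.0005  0.0027] yaw now [-3.141e+00 -1.000e-03  3.010e+00]
```

```bash
python3 -m inch '[[0,0,0.002,0,0.2],[0,0,0.002,0,0.2],[0,0,0.002,0,0.6],[0,0,0.002,0,0.6],[0,0,0.002,0,0.6],[0,0,-0.04,0,0.6],[0,0,-0.08,0,0.6],[0,0,-0.108,0,0.6]]'
python3 -m inch '[[-0.01,0.04,0,0,0.6],[-0.02,0.08,0,0,0.6],[-0.03,0.12,0,0,0.6],[-0.04,0.16,0,0,0.6],[-0.05,0.2,0,0,0.6],[-0.06,0.24,0,0,0.6],[-0.08,0.27,0,0,0.6],[-0.1,0.27,0,0,0.6]]'
python3 - <<'E'
from h import *
w=capture("wrist");detect(w,"puck0",(22,))
d=capture("side");detect(d,"puck0",(22,34))
E
python3 to.py 601 340 185
```

```text
time: 19.63
tool_pos: [466.5, 87.2, 309.9]
tcp_rot: [3.141, 0.001, 3.01]
contact_force: [0.8, -0.1, 0.2]
grip_width: 55.2
finger_force: 0.0
time: 20.3
tool_pos: [600.2, 347.6, 306.9]
tcp_rot: [3.139, -0.0, 3.016]
contact_force: [0.0, -0.1, 0.2]
grip_width: 55.1
finger_force: 0.0
puck0 0.83 [313.0, 198.0] n 1619 hsv [135. 137. 115.] [[600.8, 339.6, 22.0]]
puck0 0.94 [248.0, 345.0] n 0 hsv None [[376.5, 410.8, 22.0], [370.1, 414.0, 34.0]]
puck0 0.7 [325.0, 215.0] n 104 hsv [  0. 191. 191.] [[522.6, 28.9, 22.0], [513.9, 38.1, 34.0]]
puck0 0.57 [327.0, 234.0] n 112 hsv [169. 114. 217.] [[469.3, 80.8, 22.0], [461.4, 89.1, 34.0]]
puck0 0.57 [213.0, 266.0] n 123 hsv [134. 116.  99.] [[598.1, 341.1, 22.0], [588.1, 345.3, 34.0]]
[-0.0008 -0.0012  0.1215] yaw now [-3.140e+00 -2.000e-03  3.009e+00]
```

Run:
```python
from h import *
s=capture("scene");d=capture("side")
print(on(s,(425,228),85),on(d,(228,188),85), on(s,(443,225),12))
```

```text
[754.1 170.9  85. ] [739.7 179.3  85. ] [705.2 281.6  12. ]
```

```bash
python3 -m inch '[[-0.001,-0.001,0.04,0,0.6],[-0.001,-0.001,0.08,0,0.6],[-0.001,-0.001,0.11,0,0.6],[-0.001,-0.001,0.12,0,0.6],[-0.001,-0.001,0.12,0,0.6],[-0.001,-0.001,0.12,0,0.2],[-0.001,-0.001,0.12,0,0.2],[-0.001,-0.001,0.12,0,0.2]]'
python3 -m inch '[[0,0,0,0,0.2],[0,0,0,0,0.2],[0,0,-0.04,0,0.2],[0,0,-0.08,0,0.2],[0,0,-0.12,0,0.2],[0,0,-0.12,0,0.2],[0,0,-0.12,0,0.2]]'
python3 to.py 455.4 -1.5 197
```

```text
time: 21.27
tool_pos: [602.3, 340.7, 190.6]
tcp_rot: [3.139, 0.004, 3.01]
contact_force: [0.6, 1.4, 1.5]
grip_width: 39.6
finger_force: 5.8
time: 21.85
tool_pos: [602.0, 340.7, 312.3]
tcp_rot: [3.137, 0.007, 3.01]
contact_force: [-0.6, -0.8, -1.2]
grip_width: 38.9
finger_force: 30.0
[ 0.1012 -0.359   0.1131] yaw now [3.137 0.007 3.01 ]
```

```bash
python3 -m inch '[[0.03,-0.02,0,0,0.2],[0.06,-0.04,0,0,0.2],[0.09,-0.06,0,0,0.2],[0.101,-0.1,0,0,0.2],[0.101,-0.14,0,0,0.2],[0.101,-0.18,0,0,0.2],[0.101,-0.22,0,0,0.2],[0.101,-0.26,0,0,0.2]]'
python3 -m inch '[[0,-0.04,0,0,0.2],[0,-0.08,0,0,0.2],[0,-0.099,0,0,0.2],[0,-0.099,0,0,0.2],[0,-0.099,0.035,0,0.2],[0,-0.099,0.07,0,0.2],[0,-0.099,0.09,0,0.2],[0,-0.099,0.095,0,0.2]]'
python3 to.py 455.4 -1.5 198
```

```text
time: 22.52
tool_pos: [466.1, 94.5, 307.0]
tcp_rot: [-3.141, -0.002, 3.011]
contact_force: [0.6, -0.6, 0.3]
grip_width: 38.9
finger_force: 30.0
time: 23.18
tool_pos: [452.7, -1.4, 209.3]
tcp_rot: [3.141, -0.007, 3.01]
contact_force: [-0.9, 0.3, -1.1]
grip_width: 38.9
finger_force: 30.0
[-0.0028  0.0002  0.0113] yaw now [ 3.141 -0.007  3.01 ]
```

```bash
python3 -m inch '[[0,0,0.005,0,0.2],[0,0,0.009,0,0.2],[0,0,0.01,0,0.2],[0,0,0.01,0,0.2]]'
python3 -m inch '[[0,0,0.002,0,0.2],[0,0,0.002,0,0.2]]'
```

```text
time: 23.52
tool_pos: [454.7, -2.0, 203.4]
tcp_rot: [-3.141, 0.001, 3.01]
contact_force: [-0.7, 0.7, -1.4]
grip_width: 38.7
finger_force: 30.0
time: 23.68
tool_pos: [454.7, -2.1, 202.5]
tcp_rot: [-3.141, 0.003, 3.01]
contact_force: [-2.9, 0.7, 12.0]
grip_width: 38.9
finger_force: 30.0
```

```bash
python3 -m inch '[[0,0,0,0,0.6],[0,0,0,0,0.6],[0,0,0,0,0.6],[0,0,-0.04,0,0.6],[0,0,-0.08,0,0.6],[0,0,-0.12,0,0.2],[0,0,-0.16,0,0],[0,0,-0.2,0,0]]'
python3 - <<'E'
from h import *
s=capture("scene");d=capture("side");save(d,"d3")
detect(d,"puck0",(34,))
c=[];
for p in(s,d):
  t=trace(p,"shell_tab");print([(q["rect"],q["conf"]) for q in t[:2]])
  im=cv2.cvtColor(p["color"],cv2.COLOR_RGB2HSV);m=(abs(im[...,0].astype(int)-9)<5)&(im[...,1]>190)&(im[...,2]>140)
  n,l,st,ce=cv2.connectedComponentsWithStats(m.astype(np.uint8));i=1+st[1:,4].argmax();print(st[i],ce[i]);c.append((p,ce[i]))
print("tab",tri(c))
E
python3 to.py 654.7 17 475
```

```text
time: 24.35
tool_pos: [453.8, -2.1, 402.9]
tcp_rot: [-3.142, 0.0, 3.01]
contact_force: [0.7, 0.0, 0.3]
grip_width: 39.7
finger_force: 0.0
puck0 0.74 [327.0, 234.0] n 110 hsv [169. 108. 127.] [[461.3, 89.0, 34.0]]
puck0 0.71 [247.0, 344.0] n 0 hsv None [[373.2, 413.7, 34.0]]
puck0 0.66 [353.0, 218.0] n 90 hsv [135. 126.  90.] [[450.4, -0.3, 34.0]]
puck0 0.44 [325.0, 215.0] n 97 hsv [  0. 194. 178.] [[513.6, 39.1, 34.0]]
[([345.1, 195.3, 86.5, 87.7], 0.59)]
[-0.1965  0.0453 -0.073 ] yaw now [-3.141e+00  3.000e-03  3.010e+00]Traceback (most recent call last):
  File "<stdin>", line 8, in <module>
ValueError: attempt to get argmax of an empty sequence
```

View pics/d3.png

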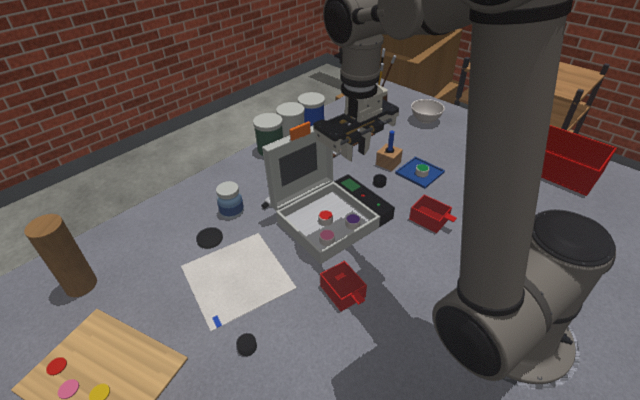

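The side picture shows the red, pink and purple pucks flat in the tray at (325,215), (327,236) and (353,218), and the green puck in the dish at (423,170). Now I'll go behind the tab.

```bash
python3 -m inch '[[0,0.02,-0.035,0,0],[0,0.045,-0.068,0,0],[0,0.045,-0.075,0,0],[-0.04,0.045,-0.075,0,0],[-0.08,0.045,-0.075,0,0],[-0.12,0.045,-0.075,0,0],[-0.16,0.045,-0.075,0,0],[-0.197,0.045,-0.075,0,0]]'
python3 -m inch '[[0,0,0,0,0],[0,0,0,0,0]]'
python3 - <<'E'
from h import *
o=get_obs();print(o["tool_pos"])
c,s=np.cos(-.133),np.sin(-.133)
for th in np.arange(1.6,-.01,-.1):
    th=max(th,0);r=202;x=95-r*np.cos(th)+9*np.sin(th)+9.5;z=42+r*np.sin(th)+9*np.cos(th)+178
    print(round(th,2),round(x,1),round(z,1),go(506+c*x,37+s*x,z))
d=capture("side");save(d,"d4");cv2.imwrite("pics/d4c.png",cv2.resize(cv2.cvtColor(d["color"][60:220,240:420],cv2.COLOR_RGB2BGR),None,fx=3.3,fy=3.3,interpolation=2))
E
```

```text
time: 25.22
tool_pos: [657.6, 15.9, 472.6]
tcp_rot: [-3.141, -0.004, 3.01]
contact_force: [0.1, -0.5, 1.2]
grip_width: 0.3
finger_force: 0.0
time: 25.38
tool_pos: [657.4, 15.8, 470.1]
tcp_rot: [-3.141, -0.008, 3.009]
contact_force: [-1.1, -0.3, -0.3]
grip_width: 0.4
finger_force: 0.0
[657.40208262  15.77841126 470.13066209]
1.6 119.4 421.7 [0.0331 0.001  0.0487]
1.5 99.2 422.1 [0.0533 0.001  0.0484]
1.4 79.0 420.6 [0.0735 0.001  0.0501]
1.3 59.1 417.0 [0.0933 0.001  0.0538]
1.2 39.7 411.5 [0.1127 0.0011 0.0595]
1.1 20.9 404.1 [0.1315 0.0011 0.0671]
1.0 2.9 394.8 [0.1494 0.0011 0.0765]
0.9 -14.0 383.8 [0.1662 0.0011 0.0876]
0.8 -29.8 371.2 [0.1819 0.0011 0.1004]
0.7 -44.2 357.0 [0.1962 0.0011 0.1147]
0.6 -57.1 341.5 [0.209  0.0012 0.1303]
0.5 -68.5 324.7 [0.2202 0.0012 0.1471]
0.4 -78.0 307.0 [0.2296 0.0012 0.165 ]
0.3 -85.8 288.3 [0.2373 0.0012 0.1837]
0.2 -91.7 269.0 [0.243  0.0012 0.2031]
0.1 -95.6 249.1 [0.2467 0.0012 0.2229]
0 -97.5 229.0 [0.2485 0.0012 0.2431]
```

View pics/d4c.png

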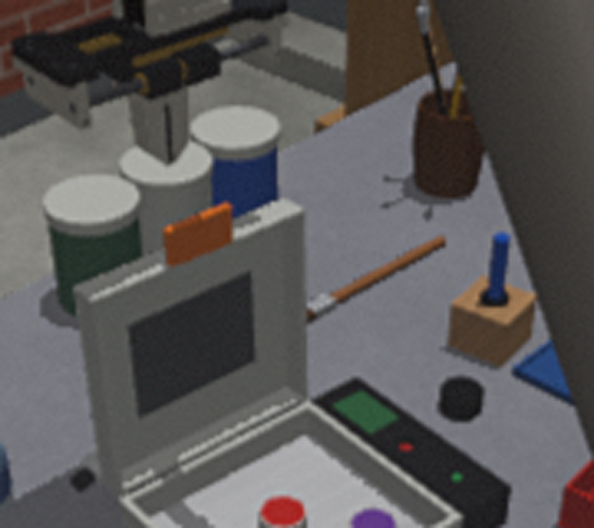

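```bash
cat > arc.py <<'E'
import sys
from h import *
c,s=np.cos(-.133),np.sin(-.133)
a,b=map(float,sys.argv[1:3])
print(get_obs()["tool_pos"])
for th in np.arange(a,b-.001,-.06):
    r=199+16.5*np.cos(th);x=95-r*np.cos(th)+9*np.sin(th)+9.5;z=42+r*np.sin(th)+9*np.cos(th)+178
    print(round(th,2),(go(506+c*x,37+s*x,z)*1e3).round(1))
E
python3 -m inch '[[0,0.001,0.03,0,0],[0,0.001,0.05,0,0],[0,0.001,0.052,0,0],[0,0.001,0.052,0,0],[0,0.001,0.052,0,0]]'
python3 arc.py 1.66 1.2
```

```text
time: 25.85
tool_pos: [655.0, 17.7, 425.6]
tcp_rot: [-3.142, 0.002, 3.01]
contact_force: [0.1, -0.2, 0.2]
grip_width: 0.3
finger_force: 0.0
[655.04481882  17.66823106 425.55925296]
1.66 [19.3 -0.6  9.6]
1.6 [31.  -0.6  7.3]
1.54 [43.  -0.5  5.8]
1.48 [55.  -0.5  5. ]
1.42 [67.2 -0.5  4.9]
1.36 [79.4 -0.5  5.5]
1.3 [91.5 -0.5  7. ]
1.24 [103.7  -0.5   9.1]
```

```bash
python3 -m inch '[[0.012,0,0.007,0,0],[0.022,0,0.007,0,0],[0.031,0,0.007,0,0],[0.038,0,0.006,0,0],[0.043,0,0.006,0,0],[0.049,0,0.005,0,0],[0.055,0,0.005,0,0],[0.055,0,0.005,0,0]]'
python3 arc.py 1.48 1.0
python3 - <<'E'
from h import *
d=capture("side");cv2.imwrite("pics/d5c.png",cv2.resize(cv2.cvtColor(d["color"][60:220,240:420],cv2.COLOR_RGB2BGR),None,fx=3.3,fy=3.3,interpolation=2))
E
```

```text
time: 26.52
tool_pos: [600.3, 25.0, 419.5]
tcp_rot: [-3.141, 0.0, 3.01]
contact_force: [-0.0, 0.1, -0.2]
grip_width: 0.4
finger_force: 0.0
[600.31409796  24.96524551 419.46915029]
1.48 [-0.2 -0.6 -1. ]
1.42 [11.9 -0.6 -1.1]
1.36 [24.1 -0.5 -0.4]
1.3 [36.3 -0.5  1. ]
1.24 [48.4 -0.5  3.2]
1.18 [60.5 -0.5  6.2]
1.12 [72.3 -0.5  9.9]
1.06 [84.  -0.5 14.4]
1.0 [95.4 -0.4 19.6]
```

View pics/d5c.png

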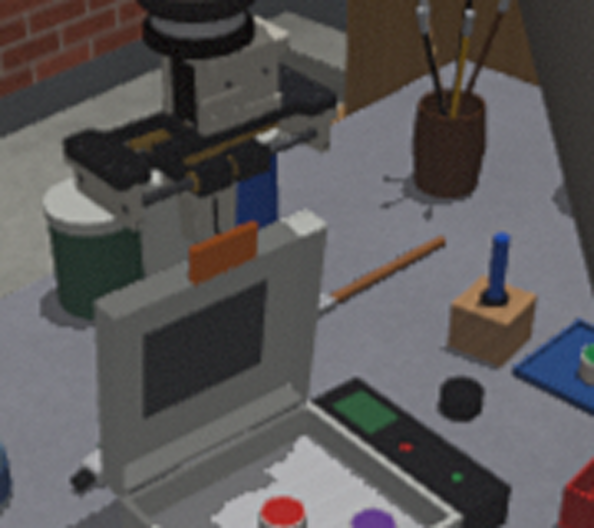

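The tab, at (224,250) in the crop, is now tilting forward ahead of the fingers, so I continue along the arc.

```bash
python3 -m inch '[[0.012,0,-0.001,0,0],[0.024,0,0,0,0],[0.036,0,0.001,0,0],[0.048,0,0.003,0,0],[0.06,0,0.006,0,0],[0.072,0,0.01,0,0],[0.084,0,0.014,0,0],[0.095,0,0.0195,0,0]]'
python3 arc.py 1.0 0.5
```

```text
time: 27.23
tool_pos: [506.7, 37.3, 399.3]
tcp_rot: [-3.142, 0.001, 3.01]
contact_force: [1.1, -0.4, -0.0]
grip_width: 0.8
finger_force: 0.6
[506.66158862  37.29699387 399.30640922]
1.0 [ 0.9 -0.4 -0.5]
0.94 [12.  -0.4  5.4]
0.88 [22.7 -0.4 12.1]
0.82 [33.  -0.3 19.4]
0.76 [42.9 -0.3 27.4]
0.7 [52.2 -0.3 36. ]
0.64 [61.  -0.3 45.3]
0.58 [69.2 -0.3 55.1]
0.52 [76.8 -0.3 65.4]
```

```bash
python3 -m inch '[[0.012,0,0.0055,0,0],[0.0225,0,0.012,0,0],[0.033,0,0.0195,0,0],[0.043,0,0.0275,0,0],[0.052,0,0.036,0,0],[0.061,0,0.0455,0,0],[0.069,0,0.055,0,0],[0.0765,0,0.0655,0,0]]'
python3 arc.py 0.52 -0.03
python3 - <<'E'
from h import *
d=capture("side");cv2.imwrite("pics/d6c.png",cv2.resize(cv2.cvtColor(d["color"][90:250,240:420],cv2.COLOR_RGB2BGR),None,fx=3.3,fy=3.3,interpolation=2))
E
```

```text
time: 27.9
tool_pos: [431.0, 47.3, 333.6]
tcp_rot: [-3.142, 0.001, 3.01]
contact_force: [1.4, 0.5, 0.0]
grip_width: 0.1
finger_force: 0.3
[430.97877676  47.31516012 333.55325736]
0.52 [ 0.4 -0.3 -0.3]
0.46 [ 7.3 -0.3 10.6]
0.4 [13.6 -0.3 21.8]
0.34 [19.1 -0.3 33.5]
0.28 [23.8 -0.2 45.5]
0.22 [27.8 -0.2 57.8]
0.16 [30.9 -0.2 70.3]
0.1 [33.3 -0.2 83.1]
0.04 [34.8 -0.2 95.9]
-0.02 [ 35.5  -0.2 108.8]
```

View pics/d6c.png

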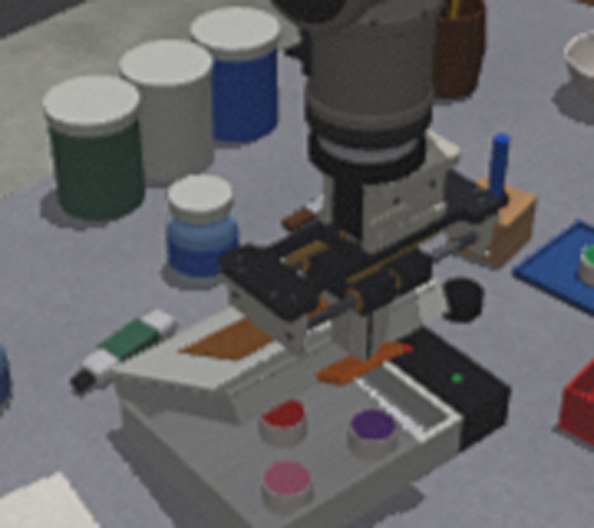

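The fingers rest on the tab at (370,355) and the shell is about 0.5 rad from shut. I'll slow down for the rest.

```bash
python3 -m inch '[[0.0075,0,0.0105,0,0],[0.0135,0,0.022,0,0],[0.019,0,0.0335,0,0],[0.024,0,0.0455,0,0],[0.0275,0,0.056,0,0],[0.03,0,0.066,0,0],[0.0315,0,0.073,0,0],[0.033,0,0.08,0,0]]'
python3 -m inch '[[0.0005,0,0.005,0,0],[0.001,0,0.009,0,0],[0.0015,0,0.013,0,0],[0.002,0,0.016,0,0],[0.002,0,0.019,0,0],[0.002,0,0.021,0,0],[0.002,0,0.021,0,0]]'
```

```text
time: 28.62
tool_pos: [398.7, 51.6, 253.4]
tcp_rot: [-3.141, -0.0, 3.01]
contact_force: [-0.8, 0.1, 0.9]
grip_width: -0.1
finger_force: 0.2
time: 29.2
tool_pos: [396.4, 51.9, 232.4]
tcp_rot: [-3.141, -0.0, 3.01]
contact_force: [-0.6, 0.2, -0.1]
grip_width: 0.3
finger_force: 0.0
```

```bash
python3 -m inch '[[0,0,0.001,0,0],[0,0,0.002,0,0],[0,0,0.003,0,0],[0,0,0.004,0,0],[0,0,0.004,0,0]]'
python3 -m inch '[[0,0,0.001,0,0],[0,0,0.002,0,0],[0,0,0.002,0,0],[0,0,0.002,0,0]]'
```

```text
time: 29.62
tool_pos: [396.4, 51.9, 229.2]
tcp_rot: [-3.142, 0.0, 3.01]
contact_force: [-1.6, -0.2, 7.4]
grip_width: 0.6
finger_force: 3.6
time: 29.95
tool_pos: [396.3, 52.0, 228.7]
tcp_rot: [-3.141, 0.002, 3.01]
contact_force: [-8.4, -0.5, 33.3]
grip_width: 0.5
finger_force: 16.6
```

Contact stopped hard at z 228.7, so the shell is shut. Next is the stylus.

```bash
python3 -m inch '[[0,0,-0.01,0,0],[0,0,-0.03,0,0],[0,0,-0.07,0,0],[0,0,-0.11,0,0.3],[0,0,-0.14,0,0.6],[0,0,-0.17,0,0.6],[0,0,-0.17,0,0.6]]'
python3 -m inch '[[-0.025,-0.032,0,0,0.6],[-0.05,-0.064,0,0,0.6],[-0.075,-0.096,0,0,0.6],[-0.1,-0.128,0,0,0.6],[-0.125,-0.16,0,0,0.6],[-0.15,-0.19,0,0,0.6],[-0.175,-0.22,0,0,0.6],[-0.2,-0.25,0,0,0.6]]'
python3 -m inch '[[-0.025,-0.032,0,0,0.6],[-0.05,-0.065,0,0,0.6],[-0.06,-0.074,0,0,0.6],[-0.06,-0.074,0,0,0.6],[-0.06,-0.074,0,0,0.6]]'
python3 - <<'E'
from h import *
w=capture("wrist");save(w,"w4");s=capture("scene");d=capture("side")
for n in["stand_hole","stylus_grip","stylus"]:
  for p in(w,s,d):
    print(n,[(np.round(t["centre"],1).tolist(),round(t["conf"],2)) for t in tip_of(p,n)[:2]])
# blue grip blob
for nm,p in(("w",w),("s",s),("d",d)):
  t=trace(p,"stylus")
  if t: 
    q=t[0];ys,xs=np.nonzero(q["pixels"]);print(nm,q["conf"],q["rect"],"top",xs[ys<ys.min()+3].mean(),ys.min())
print(d["color"].shape)
d0=cv2.cvtColor(np.hstack([s["color"][200:300,160:260],d["color"][110:210,350:450]]),cv2.COLOR_RGB2BGR)
cv2.imwrite("pics/c5.png",np.vstack([cv2.resize(d0,(640,320),interpolation=2),cv2.cvtColor(w["color"],cv2.COLOR_RGB2BGR)[60:330]]))
E
```

```text
time: 30.53
tool_pos: [397.4, 51.9, 402.0]
tcp_rot: [3.141, 0.011, 3.01]
contact_force: [0.7, -0.7, 0.5]
grip_width: 22.4
finger_force: 0.0
time: 31.2
tool_pos: [562.5, -224.1, 395.6]
tcp_rot: [3.141, -0.001, 3.009]
contact_force: [1.2, 0.2, 0.6]
grip_width: 55.6
finger_force: 0.0
time: 31.62
tool_pos: [611.5, -303.8, 394.8]
tcp_rot: [3.14, -0.002, 3.009]
contact_force: [-0.5, 0.3, -0.7]
grip_width: 55.1
finger_force: 0.0
stand_hole [([317.3, 121.4], 0.74)]
stand_hole [([209.9, 250.1], 0.88)]
stand_hole [([385.7, 146.4], 0.9)]
stylus_grip [([318.0, 124.5], 0.75)]
stylus_grip [([207.4, 237.7], 0.72), ([320.9, 284.8], 0.26)]
stylus_grip [([390.8, 141.4], 0.61), ([387.3, 163.3], 0.15)]
stylus [([318.3, 121.5], 0.68)]
stylus [([217.7, 263.1], 0.54)]
stylus [([388.2, 160.5], 0.63)]
w 0.65 [317.9, 122.6, 32.1, 32.4] top 315.57575757575756 107
s 0.47 [213.2, 239.5, 11.1, 23.6] top 207.35294117647058 227
d 0.53 [390.4, 141.9, 10.0, 24.1] top 390.8 130
(400, 640, 3)
```

View pics/c5.png

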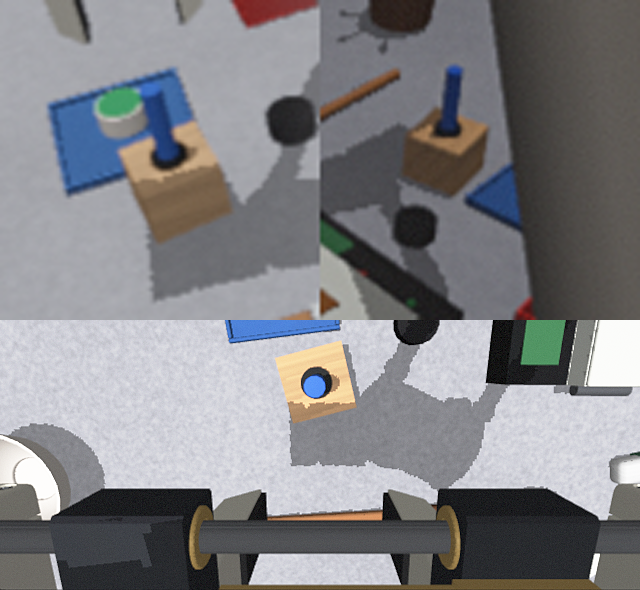

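The wrist picture shows the stylus from above: grip top at (314.5,125), flange centre at (317,121).

Run:
```python
from h import *
w=capture("wrist");s=capture("scene");d=capture("side")
im=cv2.cvtColor(w["color"],cv2.COLOR_RGB2HSV)[80:160,280:355]
m=(abs(im[...,0].astype(int)-110)<12)&(im[...,1]>130)&(im[...,2]>120)
ys,xs=np.nonzero(m);top=(xs.mean()+280,ys.mean()+80);
m2=im[...,2]<75;ys2,xs2=np.nonzero(m2|m);fl=((xs2.min()+xs2.max())/2+280,(ys2.min()+ys2.max())/2+80)
print(top,len(xs),fl,xs2.min(),xs2.max(),ys2.min(),ys2.max())
print("top",on(w,top,120),"flange",on(w,fl,54))
# scene/side: top center of grip in crops
print("tri top",tri([(w,top),(s,(160+152/3.2,200+88/3.2)),(d,(350+134/3.2,110+70/3.2))]))
X=on(w,top,120);print(go(X[0],X[1],300),proj(s,X),proj(d,X))
```

```text
(np.float64(314.33), np.float64(125.19749999999999)) 400 (np.float64(316.5), np.float64(121.0)) 22 51 26 56
top [ 557.3 -303.4  120. ] flange [ 557.1 -303.3   54. ]
tri top [ 555.9 -302.3  117.4]
[ 0.0538 -0.007   0.0967] [206.2 227.6] [391.4 130.6]
```

```bash
python3 -m inch '[[0.03,-0.004,0,0,0.6],[0.0538,-0.007,0,0,0.6],[0.0538,-0.007,0,0,0.6],[0.0538,-0.007,0.03,0,0.6],[0.0538,-0.007,0.065,0,0.6],[0.0538,-0.007,0.07,0,0.6],[0.0538,-0.007,0.07,0,0.6],[0.0538,-0.007,0.07,0,0.6]]'
python3 to.py 557.2 -303.3 248
python3 - <<'E'
from h import *
w=capture("wrist");save(w,"w5")
im=cv2.cvtColor(w["color"],cv2.COLOR_RGB2HSV);m=(abs(im[...,0].astype(int)-110)<12)&(im[...,1]>130)&(im[...,2]>90)
n,l,st,ce=cv2.connectedComponentsWithStats(m.astype(np.uint8))
for i in range(1,n):
  if st[i,4]>150: print(st[i],ce[i].round(1),on(w,ce[i],120))
E
```

```text
time: 33.18
tool_pos: [558.0, -303.6, 327.8]
tcp_rot: [-3.141, 0.001, 3.01]
contact_force: [0.6, -0.3, 1.2]
grip_width: 54.9
finger_force: 0.0
[0.0009 0.0002 0.0798] yaw now [-3.141e+00  1.000e-03  3.010e+00]
[  194     0   157   142 15891] [275.5  68.3] [ 470.5 -316.6  120. ]
[ 312  189   26   52 1128] [324.6 215.7] [ 550.  -302.5  120. ]
```

```bash
python3 -m inch '[[0.001,0,0.03,0,0.6],[0.001,0,0.06,0,0.6],[0.001,0,0.077,0,0.6],[0.001,0,0.08,0,0.6],[0.001,0,0.08,0,0.6],[0.001,0,0.08,0,0.6],[0.001,0,0.08,0,0.3],[0.001,0,0.08,0,0]]'
python3 -m inch '[[0,0,0,0,0],[0,0,0,0,0],[0,0,0,0,0],[0,0,0,0,0],[0,0,0,0,0]]'
python3 to.py 489 -91 320
```

```text
time: 33.9
tool_pos: [556.8, -303.5, 248.8]
tcp_rot: [-3.14, 0.003, 3.01]
contact_force: [0.5, 0.6, -0.4]
grip_width: 46.2
finger_force: 0.0
time: 34.32
tool_pos: [556.3, -303.2, 246.8]
tcp_rot: [-3.141, 0.0, 3.01]
contact_force: [-0.3, -0.2, 0.1]
grip_width: 15.3
finger_force: 30.0
[ 0.0946  0.2015 -0.0732] yaw now [-3.141  0.     3.01 ]
```

```bash
python3 -m inch '[[0,0,-0.015,0,0],[0,0,-0.03,0,0],[0,0,-0.05,0,0],[0,0,-0.07,0,0],[0,0,-0.09,0,0],[0,0,-0.1,0,0],[0,0,-0.1,0,0]]'
python3 -m inch '[[0.012,0.025,0,0,0],[0.024,0.05,0,0,0],[0.036,0.075,0,0,0],[0.048,0.1,0,0,0],[0.06,0.125,0,0,0],[0.072,0.15,0,0,0],[0.084,0.175,0,0,0],[0.09,0.19,0,0,0]]'
python3 -m inch '[[0.003,0.006,0,0,0],[0.0046,0.0115,0,0,0],[0.0046,0.0115,0,0,0],[0.0046,0.0115,0,0,0]]'
python3 - <<'E'
from h import *
print(go(489,-91,300),get_obs()["tool_pos"],get_obs()["grip_width"])
w=capture("wrist");s=capture("scene");d=capture("side")
for p in(s,d,w):
  for n in("start_cap","stylus_tip","shell_hinge"):
    print(n,[(np.round(t["centre"],1).tolist(),round(t["conf"],2)) for t in tip_of(p,n)[:2]])
# red start blob
for nm,p,z in(("s",s,35),("d",d,35),("w",w,35)):
  im=cv2.cvtColor(p["color"],cv2.COLOR_RGB2HSV);e=proj(p,(489,-91,34));print(nm,"expected",e)
  m=((im[...,0]<8)|(im[...,0]>172))&(im[...,1]>120)&(im[...,2]>60)
  n,l,st,ce=cv2.connectedComponentsWithStats(m.astype(np.uint8))
  for i in range(1,n):
    if np.hypot(*(ce[i]-e))<25: print(st[i],ce[i].round(1),on(p,ce[i],34))
d0=[cv2.resize(cv2.cvtColor(p["color"][r:r+100,c:c+100],cv2.COLOR_RGB2BGR),(400,400),interpolation=2) for p,r,c in((s,150,240),(d,130,310))]
cv2.imwrite("pics/c6.png",np.hstack(d0))
E
```

```text
time: 34.9
tool_pos: [556.7, -303.4, 349.3]
tcp_rot: [-3.139, 0.004, 3.01]
contact_force: [-0.0, -0.5, 0.2]
grip_width: 15.3
finger_force: 30.0
time: 35.57
tool_pos: [490.6, -100.7, 345.3]
tcp_rot: [3.14, -0.003, 3.011]
contact_force: [-0.4, -1.0, -1.1]
grip_width: 15.6
finger_force: 30.0
time: 35.9
tool_pos: [489.3, -91.5, 346.4]
tcp_rot: [-3.141, -0.0, 3.01]
contact_force: [-0.2, -0.4, -0.9]
grip_width: 15.0
finger_force: 30.0
[0.0004 0.0005 0.0464] [489.34777188 -91.54698754 346.36861667] 14.994473472472952
start_cap [([340.5, 222.9], 0.53)]
stylus_tip [([283.8, 195.0], 0.8)]
shell_hinge [([340.8, 223.4], 0.97)]
start_cap [([420.0, 173.7], 0.56)]
stylus_tip [([364.3, 178.7], 0.67), ([427.5, 221.0], 0.2)]
shell_hinge [([303.6, 195.8], 0.96), ([366.3, 150.3], 0.3)]
start_cap [([326.0, 190.4], 0.75), ([61.9, 166.8], 0.38)]
stylus_tip [([326.1, 215.0], 0.71)]
shell_hinge []
s expected [285.3 213. ]
[284 212   5   2   8] [286.  212.6] [488.5 -88.8  34. ]
d expected [363.1 195.5]
[363 195   2   1   2] [363.5 195. ] [489.5 -93.2  34. ]
w expected [325.1 187.5]
[318 184  16  16 209] [325.5 191.1] [492.1 -91.1  34. ]
```

View pics/c6.png

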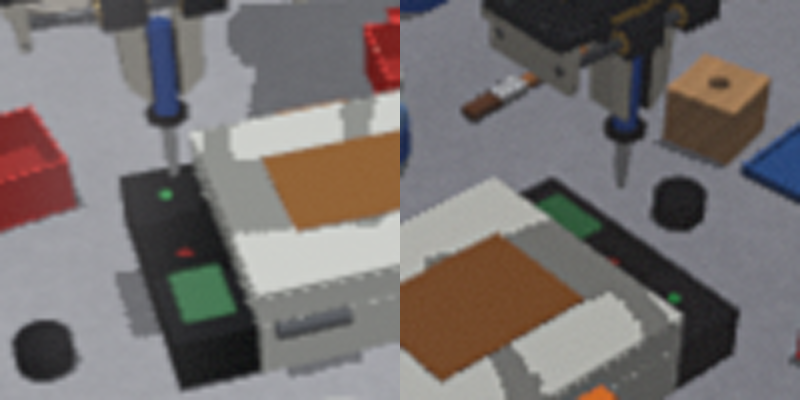

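Run:
```python
from h import *
w=capture("wrist");s=capture("scene");d=capture("side")
z=get_obs()["tool_pos"][2]-247+4
print(z,on(w,(326.1,215),z),proj(w,(489.3,-91.5,z)))
print("tri tip",tri([(s,(283.8,195)),(d,(364.3,178.7)),(w,(326.1,215))]),"tri cap",tri([(s,(286,212.6)),(d,(363.5,195.2)),(w,(325.5,191.1))]))
w3=w;cv2.imwrite("pics/c7.png",cv2.resize(cv2.cvtColor(w["color"][140:260,250:400],cv2.COLOR_RGB2BGR),None,fx=5,fy=5,interpolation=2))
print(go(490.7,-91.2,300))
```

```text
103.70285165204149 [491.5 -90.3 103.7] [323.8 212. ]
tri tip [490.9 -90.4  96. ] tri cap [490.  -90.4  35.6]
[-0.0017 -0.      0.0467]
```

View pics/c7.png

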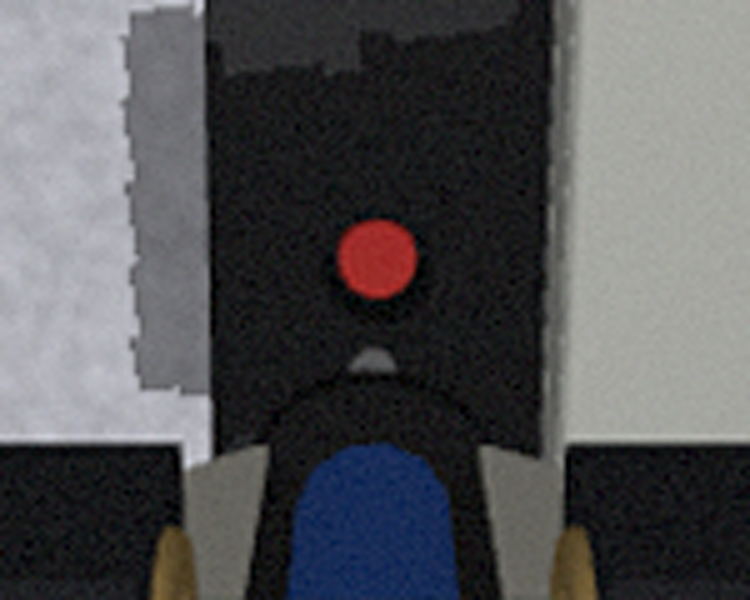

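The crop shows the red cap at (377,260), directly in line with the stylus tip at (373,350), well centred sideways. I'll go down.

```bash
python3 -m inch '[[-0.0017,0.0003,0.02,0,0],[-0.0017,0.0003,0.04,0,0],[-0.0017,0.0003,0.05,0,0],[-0.0017,0.0003,0.056,0,0],[-0.0017,0.0003,0.06,0,0],[-0.0017,0.0003,0.062,0,0],[-0.0017,0.0003,0.062,0,0],[-0.0017,0.0003,0.062,0,0]]'
python3 - <<'E'
from h import *
o=get_obs();print(o["tool_pos"],o["tcp_rot"])
w=capture("wrist")
cv2.imwrite("pics/c8.png",cv2.resize(cv2.cvtColor(w["color"][140:260,250:400],cv2.COLOR_RGB2BGR),None,fx=5,fy=5,interpolation=2))
print(tip_of(w,"start_cap")[:1],go(491,-91,277))
E
```

```text
time: 37.32
tool_pos: [491.0, -91.0, 285.3]
tcp_rot: [-3.141, 0.001, 3.01]
contact_force: [-0.9, 0.1, -0.2]
grip_width: 15.5
finger_force: 30.0
[490.97480941 -90.98931498 285.27254722] [-3.14127188e+00  1.12238744e-03  3.00983704e+00]
[{'centre': [323.4, 210.8], 'conf': 0.78}] [-0.0001  0.      0.0083]
```

```bash
python3 -m inch '[[0,0,0.002,0,0],[0,0,0.004,0,0],[0,0,0.006,0,0],[0,0,0.006,0,0]]'
python3 -m inch '[[0,0,0.002,0,0],[0,0,0.004,0,0],[0,0,0.004,0,0]]'
```

```text
time: 37.75
tool_pos: [490.6, -90.9, 278.3]
tcp_rot: [3.142, -0.001, 3.01]
contact_force: [1.1, 0.3, -0.1]
grip_width: 15.7
finger_force: 30.0
time: 38.0
tool_pos: [490.8, -91.0, 274.5]
tcp_rot: [-3.141, 0.0, 3.01]
contact_force: [0.0, 0.8, 2.6]
grip_width: 15.3
finger_force: 30.0
```

```bash
python3 -m inch '[[0,0,0.001,0,0],[0,0,0.002,0,0],[0,0,0.003,0,0],[0,0,0.003,0,0]]'
python3 -m inch '[[0,0,0.001,0,0],[0,0,0.0015,0,0],[0,0,0.0015,0,0]]'
```

```text
time: 38.33
tool_pos: [490.8, -91.0, 271.8]
tcp_rot: [-3.141, 0.0, 3.01]
contact_force: [-1.6, -0.7, 3.5]
grip_width: 15.6
finger_force: 30.0
time: 38.58
tool_pos: [491.0, -91.0, 271.2]
tcp_rot: [-3.141, 0.001, 3.01]
contact_force: [-1.8, 0.8, 12.0]
grip_width: 15.5
finger_force: 30.0
```

```bash
python3 -m inch '[[0,0,0.0003,0,0],[0,0,0.0003,0,0],[0,0,0.0003,0,0],[0,0,0.0003,0,0],[0,0,0.0003,0,0],[0,0,0.0003,0,0],[0,0,0.0003,0,0],[0,0,0.0003,0,0]]'
python3 -m inch '[[0,0,0,0,0],[0,0,0,0,0],[0,0,0,0,0],[0,0,0,0,0]]'
python3 -m inch '[[0,0,-0.005,0,0],[0,0,-0.015,0,0],[0,0,-0.03,0,0],[0,0,-0.05,0,0],[0,0,-0.08,0,0],[0,0,-0.08,0,0],[0,0,-0.08,0,0]]'
python3 to.py 556.8 -303.3 352
```

```text
time: 39.25
tool_pos: [491.0, -91.0, 271.2]
tcp_rot: [-3.141, 0.002, 3.01]
contact_force: [-2.7, 1.5, 13.1]
grip_width: 15.1
finger_force: 30.0
time: 39.58
tool_pos: [491.0, -91.0, 271.2]
tcp_rot: [-3.141, 0.002, 3.01]
contact_force: [-1.9, 1.0, 12.9]
grip_width: 15.1
finger_force: 30.0
time: 40.17
tool_pos: [490.9, -91.0, 351.4]
tcp_rot: [-3.141, 0.003, 3.01]
contact_force: [-0.6, -0.1, -0.3]
grip_width: 15.5
finger_force: 30.0
[-9.320e-02 -2.019e-01 -2.000e-04] yaw now [-3.141e+00  3.000e-03  3.010e+00]
```

```bash
python3 -m inch '[[-0.012,-0.025,0,0,0],[-0.024,-0.05,0,0,0],[-0.036,-0.075,0,0,0],[-0.048,-0.1,0,0,0],[-0.06,-0.125,0,0,0],[-0.072,-0.15,0,0,0],[-0.084,-0.175,0,0,0],[-0.09,-0.19,0,0,0]]'
python3 -m inch '[[-0.0025,-0.01,0,0,0],[-0.0032,-0.0119,0,0,0],[-0.0032,-0.0119,0,0,0],[-0.0032,-0.0119,0,0,0],[-0.0032,-0.0119,0,0,0]]'
python3 - <<'E'
from h import *
o=get_obs();print(o["tool_pos"],go(556.8,-303.3,300))
w=capture("wrist");save(w,"w9")
cv2.imwrite("pics/c9.png",cv2.resize(cv2.cvtColor(w["color"][140:260,250:400],cv2.COLOR_RGB2BGR),None,fx=5,fy=5,interpolation=2))
E
```

```text
time: 40.83
tool_pos: [555.2, -293.5, 347.9]
tcp_rot: [3.141, -0.002, 3.008]
contact_force: [-0.2, -0.9, -0.2]
grip_width: 15.3
finger_force: 30.0
time: 41.25
tool_pos: [556.6, -302.1, 349.9]
tcp_rot: [3.141, -0.001, 3.011]
contact_force: [0.9, 0.4, -0.7]
grip_width: 15.2
finger_force: 30.0
[ 556.5588374  -302.13602903  349.90687358] [-0.0004 -0.0011  0.0499]
```

View pics/c9.png

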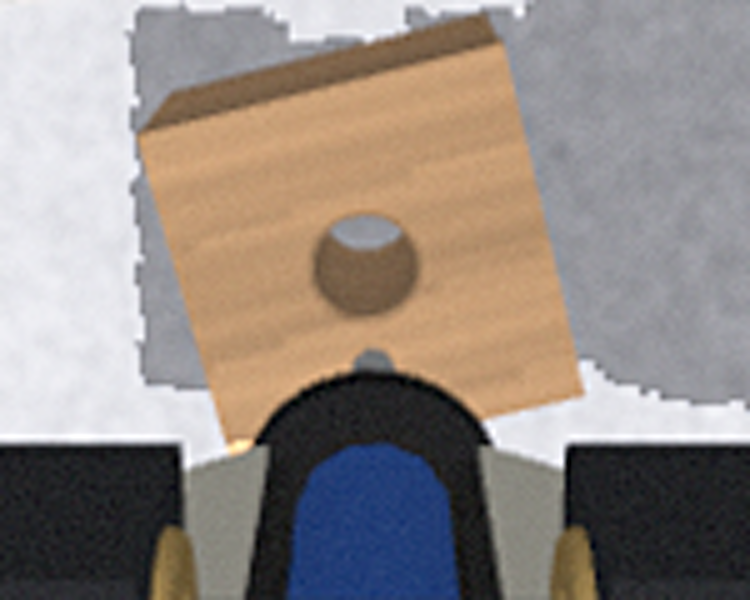

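The hole mouth is at crop (366,264) with the tip at (373,350).

Run:
```python
from h import *
w=capture("wrist");t=get_obs()["tool_pos"];print(t)
h=on(w,(323.2,192.8),50);print("hole",h,"tip near edge",on(w,(324.6,209.8),t[2]-243),go(h[0],h[1],300),go(556.8,-303.3,300))
```

```text
[ 556.6406245  -302.3257761   350.20655899]
hole [ 557.7 -303.2   50. ] tip near edge [ 555.3 -301.8  107.2] [-0.0012 -0.0007  0.0502] [-0.0003 -0.0009  0.0502]
```

```bash
python3 -m inch '[[-0.0004,-0.001,0.02,0,0],[-0.0004,-0.001,0.04,0,0],[-0.0004,-0.001,0.05,0,0],[-0.0004,-0.001,0.058,0,0],[-0.0004,-0.001,0.064,0,0],[-0.0004,-0.001,0.07,0,0],[-0.0004,-0.001,0.07,0,0],[-0.0004,-0.001,0.07,0,0]]'
python3 to.py 556.8 -303.3 248
```

```text
time: 42.02
tool_pos: [557.0, -304.4, 280.2]
tcp_rot: [-3.141, 0.0, 3.01]
contact_force: [0.3, -0.1, -0.2]
grip_width: 15.5
finger_force: 30.0
[0.0004 0.0011 0.0322] yaw now [-3.141  0.     3.01 ]
```

```bash
python3 -m inch '[[0,0.001,0.008,0,0],[0,0.001,0.014,0,0],[0,0.001,0.02,0,0],[0,0.001,0.025,0,0],[0,0.001,0.028,0,0],[0,0.001,0.029,0,0],[0,0.001,0.029,0,0]]'
python3 -m inch '[[0,0,0.001,0,0],[0,0,0.002,0,0],[0,0,0.003,0,0],[0,0,0.003,0,0]]'
```

```text
time: 42.6
tool_pos: [557.0, -303.4, 250.5]
tcp_rot: [3.141, -0.001, 3.01]
contact_force: [-0.3, -0.6, 0.3]
grip_width: 15.2
finger_force: 30.0
time: 42.93
tool_pos: [557.0, -303.4, 247.9]
tcp_rot: [-3.142, -0.0, 3.01]
contact_force: [-0.3, 0.0, -0.2]
grip_width: 15.6
finger_force: 30.0
```

```bash
python3 -m inch '[[0,0,0.001,0,0],[0,0,0.0015,0,0],[0,0,0.0015,0,0]]'
python3 -m inch '[[0,0,0.0005,0,0],[0,0,0.001,0,0],[0,0,0.001,0,0]]'
```

```text
time: 43.18
tool_pos: [557.1, -303.4, 246.8]
tcp_rot: [-3.141, 0.0, 3.01]
contact_force: [0.1, 0.7, 2.5]
grip_width: 15.4
finger_force: 30.0
time: 43.43
tool_pos: [557.1, -303.4, 246.8]
tcp_rot: [-3.141, 0.001, 3.01]
contact_force: [-2.0, 1.1, 9.5]
grip_width: 15.4
finger_force: 30.0
```

Seated with the flange on the block. I'll release, go up, and check.

```bash
python3 -m inch '[[0,0,-0.001,0,0],[0,0,-0.001,0,0.3],[0,0,-0.001,0,0.6],[0,0,-0.001,0,0.6],[0,0,-0.001,0,0.6],[0,0,-0.001,0,0.6],[0,0,-0.001,0,0.6]]'
python3 -m inch '[[0,0,-0.02,0,0.6],[0,0,-0.05,0,0.6],[0,0,-0.09,0,0.6],[0,0,-0.13,0,0.6],[0,0,-0.16,0,0.6],[-0.04,0,-0.16,0,0.6],[-0.055,0,-0.16,0,0.6],[-0.055,0,-0.16,0,0.6]]'
python3 - <<'E'
from h import *
w=capture("wrist");s=capture("scene");d=capture("side")
b=lambda p,r,c,h,wd:cv2.resize(cv2.cvtColor(p["color"][r:r+h,c:c+wd],cv2.COLOR_RGB2BGR),(390,290),interpolation=2)
cv2.imwrite("pics/f.png",np.vstack([np.hstack([b(s,150,150,150,200),b(d,120,260,150,200)]),np.hstack([b(w,50,240,120,160),b(d,60,180,300,400)])]))
E
```

```text
time: 44.02
tool_pos: [557.0, -303.4, 246.2]
tcp_rot: [3.142, -0.0, 3.01]
contact_force: [0.2, -0.8, 0.4]
grip_width: 50.7
finger_force: 0.0
time: 44.68
tool_pos: [613.6, -310.4, 406.3]
tcp_rot: [-3.141, 0.002, 3.011]
contact_force: [-0.6, -0.5, -0.6]
grip_width: 55.2
finger_force: 0.0
```

View pics/f.png

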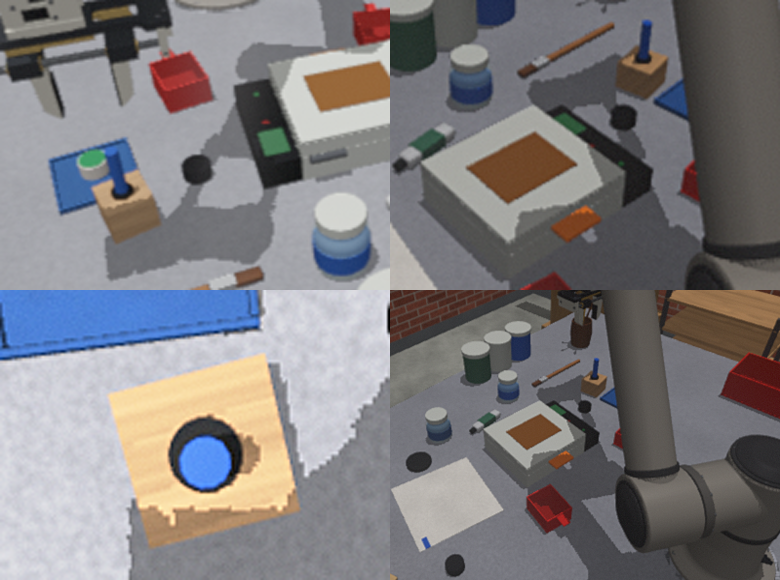

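The four-panel picture shows the shell fully shut in the upper right, the stylus upright with its flange on the block in the lower left, and the green puck in the dish in the upper left. Handing in.

```bash
python3 -c "
from plant import *
print(close_job())"
```

```text
the job is handed in; nothing more can be done
None
```

I finished the job and handed it in at about 45 s of robot time: green puck in the dish, red, pink and purple pucks in the tray, shell shut, start button held fully down for over half a second, and stylus back home in its stand. The interface gave no verdict.

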